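# Turn the palette knife round into its blade guard and complete the tool tray

### The arm

A 6-joint arm with a two-finger parallel gripper is mounted at the origin on the work surface. World frame = base frame: x ahead of the robot, y to its left, z up, the work surface at z = 0. Lengths are in m, angles in rad, forces in N, time in s.
With the tool pointing down it reaches from about 0.25 to 0.725 m from the base axis. Payload 9.7 kg.
Tool frame: the origin (TCP) lies on the centre line of the jaws, within the pads' length; the fingertips stand 17 mm ahead of it and the grasp point (between the pads) lies 2 mm behind it; z points along the fingers, y is the direction in which the jaws open and shut (so a half turn about z gives the same grasp; the last joint's range is limited). The gripper opens to 85 mm and grips with 20 to 120 N. Pads are 22 mm wide; open, the fingers measure 114 mm over their backs; the gripper's body (76 mm by 85 mm) begins 54 mm behind the grasp point. The pads swing forward as they close: fully open they stand 13 mm farther back than shut.
Start: joints at [-1.262, 0.087, 0.176, 1.66, 0, 1.571], TCP at [0.167, -0.524, 0.248] pointing down, gripper open.
Joint ranges: [-3.13, 3.13], [-0.85, 1.81], [-1.15, 1.24], [-2.2, 2.28], [-1.44, 1.52], [-3.14, 3.14]. Speed limits (rad/s): [2.22, 2.22, 2.57, 3.14, 3.14, 3.14].

### API

Orientations are given as a unit quaternion [w, x, y, z].
In Python, from station import arm, viewer, workorder gives the robot as it stands. The module is installed in compiled form; this text tells all that it offers.
- The arm moves only by the tool servo_tool, never from a script. Its arguments are lists of equal length, an entry for each row: "offset": the shift along the tool's x, y, z in mm, a list of three; "turn": the turn, a rotation vector about the tool's x, y, z in degrees, a list of three. A call has 1 to 5 rows; each row is the pose to reach, as a shift and turn from the pose measured when the call began, along the tool's axes at that moment; what a row does not reach only later rows make up. A row lasts 1/12 s, in which the tool goes at most 41.7 mm and 7.16 degrees, less where a joint would pass 70% of its speed; a pose out of reach is approached as far as the arm can. A call with a gripper value outside its range is refused whole. "jaw" is the gripper's target within -1 to 1 (fully open at 1, half-way at 0, shut at -1), set as the call begins (left out, the last holds). The fingers move at their own pace and stop on an object; the grip force is fixed at half the most. Time passes only in rows, so rows that repeat a pose let the fingers close. It gives the time, the measured TCP pose, the force and the opening at its end, in the units of the state.
- arm.get_state(): the state, without advancing time (a new reading comes with each control period).
- viewer.read_camera(name): name is "scene" or "side" or "wrist"; returns the picture (400x640x3 uint8, blue, green, red); there is no depth.
- viewer.calibration(name): a dict with "camera_matrix" (3x3 intrinsics, pixels), "cam_to_world" (4x4, takes a point from camera to world coordinates); the wrist camera has in their place "tool_from_camera" (4x4, takes a point from camera to tool coordinates, whose origin is the TCP and whose axes are the flange's). Camera axes: x right, y up, looking along -z (the intrinsics and any distortion apply to the point x, -y, -z); pixel columns grow to the right and rows downward; lengths in m; the calibration is good to about 2 mm. A picture is of the moment at which its call begins: read the wrist's pose just before it. calibration takes no time and is no camera call.
- workorder.close_job(): hands the job in, once; it reports no verdict.
The state is a dict: "t": time; "joints": joint angles; "qvel": joint speeds; "tau": joint torques, N m; "eef_pos": TCP position; "ee_rot": TCP orientation; "wrist_force": force on the tool from outside, world axes, zero at the start; "wrist_torque": the same for the moment, N m; "opening": finger opening in m.
Only numpy, scipy, OpenCV 4.12 (cv2) and the standard library are available. Lean on these libraries where they do the work, as an engineer would, in place of code of your own. Each camera call takes 0.05 s, during which the arm holds its last target. There are 200 camera calls.

### The job

The palette knife was put into the tray's blade guard the wrong way round: draw it out by the blade, lay it down flat on the red mat and let go, then take it by the handle and slide the blade fully home against the end of the guard, handle lying on its drawn outline. Lay the bench scraper flat on the tray in its drawn outline too, grip and scraping edge as drawn, and leave the other things where they are.

Things in the scene. Friction and masses are not known exactly. Their poses are not given: they have to be found in the camera images.
- tray: Fixed white board 250 x 290 x 6 mm (own x, y, z), flat on the counter, origin: centre of its underside. On it a low metal blade guard, centre line at x = -55 mm; the blade is drawn on its roof, the handle's outline before its mouth. On the +x half: the scraper's outline (wood/steel border drawn) towards +y, and a circle round the ring cutter towards -y.
- guard_mouth (a point): Middle of the mouth of the guard, on the board's top face (6 mm above the counter); axes as the tray's. The guard is a straight channel open only here, towards +y, and runs to -y: inside 44 mm wide, 28 mm high, 115 mm deep; walls and roof 3 mm thick, roof top 37 mm above the counter.
- guard_stop (a point): Middle of the face of the guard's end stop, on the board's top face, 115 mm in from the mouth; axes as the tray's. It is solid and rigid.
- spot_grip (a point): Point on the board's top face where the middle of the scraper's wooden grip belongs, according to the drawn outline (the drawn line divides grip from steel).
- spot_edge (a point): Point on the board's top face where the middle of the scraper's scraping edge belongs; it lies 62 mm from spot_grip towards the tray's -x.
- knife: Rigid palette knife, about 0.2 kg: wooden handle 110 x 26 x 20 mm thick; steel blade 120 x 36 x 4 mm, round-ended, 8 to 12 mm above the handle's underside. Origin: at the neck (handle meets blade), level with that underside; x to the blade tip, z up. Centre of mass 25 mm into the handle: it lies level. At the start its handle is hidden in the guard, about 5 mm off the stop, blade out.
- knife_tip (a point): End of the blade, 120 mm from the neck, at the level of the handle's underside; axes as the knife's.
- knife_butt (a point): End of the handle, 110 mm from the neck, at the level of the handle's underside.
- knife_mid (a point): Mid-length of the whole knife, 5 mm from the neck on the blade side, at the level of the handle's underside.
- scraper: A bench scraper lying flat, about 0.24 kg: wooden grip bar 110 long x 26 wide x 22 mm high, with a steel plate 110 x 49 mm, 3 mm thick, along one of its long sides. Origin: under the middle of the grip bar; x points to the scraping edge (62 mm away), y along the bar, z up.
- scraper_edge (a point): Middle of the scraper's scraping edge, at its underside.
- mat: A dark red baking mat 240 x 240 mm, under 1 mm thick, lying flat on the counter; origin at its centre, on the counter. It is free of things in its middle.
- cutter: A steel ring cutter, 70 mm across and 45 mm high, standing in its circle on the tray. To be left alone. Origin: centre of its underside.
- ramekin: A white ceramic bowl, 80 mm across and 45 mm high. To be left alone. Origin: centre of its underside.
- jar: A brown glass jar, 64 mm across and 90 mm high. To be left alone. Origin: centre of its underside.
- cake_tin: A dark round cake tin, 180 mm across and 60 mm high. To be left alone.
- spoon: A wooden spoon 200 mm long. To be left alone.
Not all that is in view belongs to the job. What is shaped like the scraper but purple is not meant.

How it is judged:
By the outcome, as a careful person would: the job done as asked, in the order asked, and still so for the second after the job is handed in, with the robot touching nothing.
It also fails if it takes over 72 s, if anything falls off the work surface, if the arm or the gripper's body presses on something with over 40 N, if the wrist force passes 120 N, or if a joint passes its speed limit or range.

## Working session

There is one attempt and no reset: what is moved stays moved. The work goes in short steps, Python scripts to look and compute and a tool call to move; the robot and the scene stay as the last step left them, time stands still between calls to the robot, and variables do not carry over. Pictures are saved under pics/ and viewed, about 8 in all and at most 12, crops included, and the job is handed in when it is done.

Besides the shell and the picture viewer there is one more tool, called by a JSON object that holds its "op" and its "data", one argument or row to a line. servo_tool: Moves the arm, as the interface text tells. Its arguments: {"type":"object","properties":{"offset":{"type":"array","items":{"type":"array","items":{"type":"number"}}},"turn":{"type":"array","items":{"type":"array","items":{"type":"number"}}},"jaw":{"type":"number"}},"required":["offset","turn"]}

```bash
mkdir -p pics; cat > h.py <<'E'
import numpy as np, cv2
from station import arm, viewer, workorder
from scipy.spatial.transform import Rotation as R
def q(s): w,x,y,z=s; return R.from_quat([x,y,z,w])
def snap(n,f=None):
    s=arm.get_state(); im=viewer.read_camera(n)
    if f: cv2.imwrite('pics/'+f,im)
    return s,im
def cam(n,s=None):
    c=viewer.calibration(n); K=np.array(c['camera_matrix'])
    if n=='wrist':
        T=np.eye(4);T[:3,:3]=q(s['ee_rot']).as_matrix();T[:3,3]=s['eef_pos']
        T=T@np.array(c['tool_from_camera'])
    else: T=np.array(c['cam_to_world'])
    return K,T,c
def ray(n,uv,z,s=None):
    K,T,c=cam(n,s); uv=np.atleast_2d(uv).astype(float)
    d=c.get('distortion',c.get('dist_coeffs'))
    p=cv2.undistortPoints(uv[:,None],K,None if d is None else np.array(d,float))[:,0]
    d=np.c_[p[:,0],-p[:,1],-np.ones(len(p))]@T[:3,:3].T; o=T[:3,3]
    return o+d*((z-o[2])/d[:,2])[:,None]
def proj(n,P,s=None):
    K,T,c=cam(n,s); P=np.atleast_2d(P)
    X=(P-T[:3,3])@T[:3,:3]; X=X*[1,-1,-1]; x=X@K.T
    return x[:,:2]/x[:,2:]
def totool(d,s=None):
    s=s or arm.get_state(); return q(s['ee_rot']).inv().apply(d)*1000
E
python3 - <<'E'
from h import *
for n in('scene','side','wrist'):
    s,im=snap(n,n+'0.png'); c=viewer.calibration(n); print(n,c.keys())
    for k,v in c.items(): print(k,np.round(v,3).tolist() if not isinstance(v,str) else v)
    if n=='scene':a=im
    if n=='side':cv2.imwrite('pics/both.png',np.vstack([a,im])[:, :])
print(s)
E
```

```text
scene dict_keys(['camera_matrix', 'cam_to_world'])
camera_matrix [[398.206, 0.0, 318.222], [0.0, 398.206, 197.357], [0.0, 0.0, 1.0]]
cam_to_world [[-0.02, -0.849, 0.528, 1.063], [1.0, -0.012, 0.019, -0.042], [-0.01, 0.528, 0.849, 0.967], [0.0, 0.0, 0.0, 1.0]]
side dict_keys(['camera_matrix', 'cam_to_world'])
camera_matrix [[377.666, 0.0, 323.818], [0.0, 377.666, 202.065], [0.0, 0.0, 1.0]]
cam_to_world [[-0.987, 0.115, -0.117, 0.336], [-0.163, -0.726, 0.668, 0.861], [-0.008, 0.678, 0.735, 1.041], [0.0, 0.0, 0.0, 1.0]]
wrist dict_keys(['camera_matrix', 'tool_from_camera'])
camera_matrix [[276.257, 0.0, 317.999], [0.0, 276.257, 204.089], [0.0, 0.0, 1.0]]
tool_from_camera [[0.001, 0.964, 0.265, 0.067], [1.0, -0.0, -0.002, 0.002], [-0.002, 0.265, -0.964, -0.125], [0.0, 0.0, 0.0, 1.0]]
{'t': 0.1, 'joints': array([-1.26199234e+00,  8.74380905e-02,  1.75233976e-01,  1.65980126e+00,
       -5.25210587e-06,  1.57078246e+00]), 'qvel': array([-0.00092376,  0.00094408,  0.00162379, -0.00062078,  0.00217073,
       -0.00106118]), 'tau': array([ 5.99013474e-04, -5.21563411e+01,  4.65652692e+01,  1.59185054e-02,
        1.59708321e-05, -9.80259330e-06]), 'eef_pos': array([ 0.16710082, -0.52381642,  0.24764637]), 'ee_rot': array([-5.96929345e-04,  9.88102427e-01,  1.53796061e-01, -9.55599808e-05]), 'wrist_force': array([ 0.58184768, -0.28218224, -0.26961617]), 'wrist_torque': array([-0.01417668, -0.00058995,  0.03671068]), 'opening': 0.08529792471325227}
```

View pics/scene0.png

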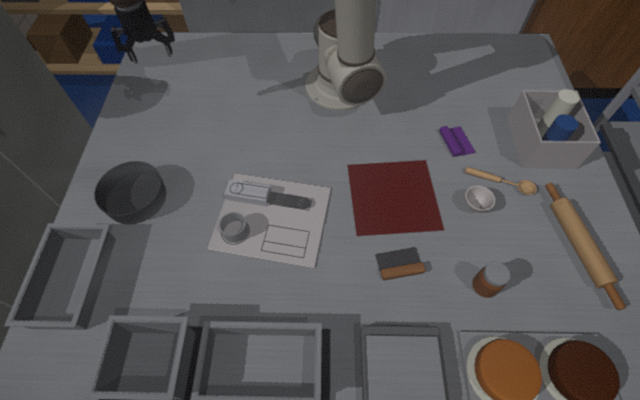

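View pics/side0.png

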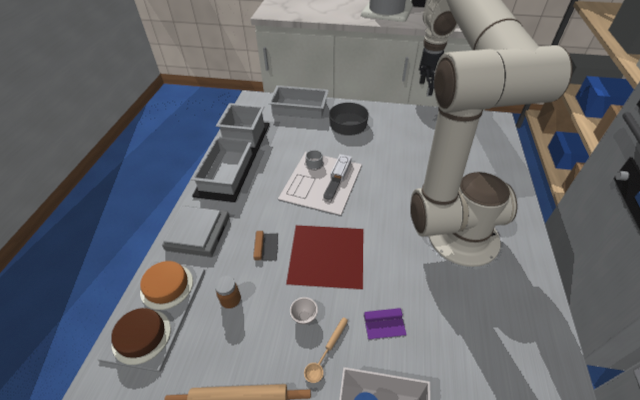

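Scene view: tray at about (270,220), guard at its left (230–268,190), dark blade pointing right to (312,202), cutter (232,228), scraper outline (286,240), red mat (395,197), scraper (402,263; wood toward the camera). Measure with masks and one enlarged crop.

```bash
python3 - <<'E'
from h import *
a=cv2.imread('pics/scene0.png'); b=cv2.imread('pics/side0.png')
A=cv2.resize(a[165:285,200:440],None,fx=3.2,fy=3.2,interpolation=cv2.INTER_CUBIC)
cv2.imwrite('pics/c.png',A)
def quad(m):
    cs,_=cv2.findContours(m,cv2.RETR_EXTERNAL,cv2.CHAIN_APPROX_NONE); c=max(cs,key=cv2.contourArea)
    return cv2.boxPoints(cv2.minAreaRect(c)),c
for n,im in(('scene',a),('side',b)):
    h=cv2.cvtColor(im,cv2.COLOR_BGR2HSV)
    # mat
    m=cv2.inRange(h,(0,120,40),(6,255,160))|cv2.inRange(h,(172,120,40),(180,255,160))
    bx,c=quad(m); e=cv2.approxPolyDP(c,8,True)[:,0]; W=ray(n,e,0.001); print(n,'mat',e.tolist(),W[:,:2].round(3).tolist(),W.mean(0).round(3))
    # tray: brighter
    roi=np.zeros(im.shape[:2],np.uint8); 
    if n=='scene': roi[165:275,195:340]=255
    else: roi[140:220,270:370]=255
    m=cv2.inRange(h,(0,0,0),(180,60,255))&roi
    g=im[...,2].astype(int); print('bg',np.median(g[roi>0]), np.percentile(g[roi>0],[10,30,70,90]))
    m=((g>np.percentile(g[roi>0],50)+0)&(roi>0)).astype(np.uint8)*255
    m=cv2.morphologyEx(m,cv2.MORPH_CLOSE,np.ones((15,15))); bx,c=quad(m)
    e=cv2.approxPolyDP(cv2.convexHull(c),6,True)[:,0]; print('tray',e.tolist(),ray(n,e,.006)[:,:2].round(3).tolist())
E
```

```text
scene mat [[424, 161], [349, 166], [357, 234], [442, 229]] [[0.328, 0.253], [0.35, 0.026], [0.577, 0.043], [0.558, 0.274]] [0.453 0.149 0.001]
bg 112.0 [106. 110. 137. 145.]
tray [[339, 165], [338, 274], [196, 272], [196, 224], [214, 165]] [[0.35, -0.004], [0.693, -0.009], [0.694, -0.372], [0.556, -0.397], [0.355, -0.38]]
side mat [[296, 226], [287, 283], [361, 288], [362, 229]] [[0.58, 0.045], [0.559, 0.274], [0.329, 0.255], [0.348, 0.022]] [0.454 0.149 0.001]
bg 160.0 [115. 158. 165. 207.]
tray [[369, 160], [368, 219], [270, 216], [274, 140], [335, 140]] [[0.354, -0.343], [0.331, -0.023], [0.681, 0.019], [0.778, -0.412], [0.513, -0.453]]
```

View pics/c.png

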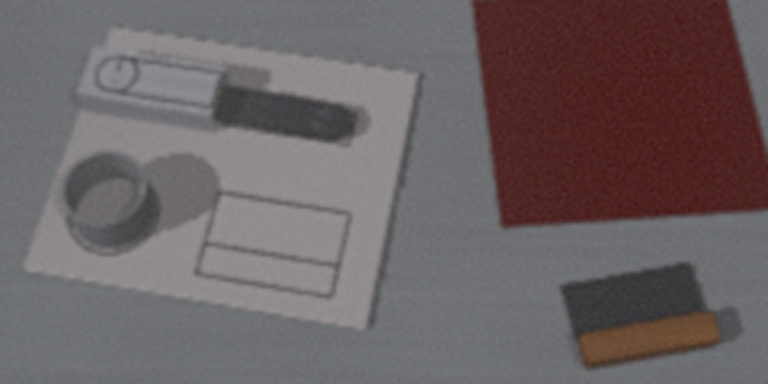

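The crop shows tray corners at about (112,28), (420,73), (368,328), (25,268). The guard mouth is near (215,105), and the blade runs to (357,122). The scraper outline has its steel side up, at (220,192)–(333,296). The scraper's wood is at (582–718, 312–365) with its steel above.

```bash
cat >> h.py <<'E'
def tray(P,C): # fit yaw+centre from tray pts P -> world C
    P=np.asarray(P,float);C=np.asarray(C,float);a=P-P.mean(0);b=C-C.mean(0)
    th=np.arctan2((a[:,0]*b[:,1]-a[:,1]*b[:,0]).sum(),(a*b).sum()); M=np.array([[np.cos(th),-np.sin(th)],[np.sin(th),np.cos(th)]])
    return th,M,C.mean(0)-M@P.mean(0)
E
python3 - <<'E'
from h import *
f=lambda L:np.array(L)/3.2+[199.7,164.7]
C=ray('scene',f([(112,28),(420,73),(368,328),(25,268)]),.006)[:,:2]
P=[(-.125,-.145),(-.125,.145),(.125,.145),(.125,-.145)]
th,M,t=tray(P,C); print('tray',np.degrees(th),t,'res mm',((np.array(P)@M.T+t-C)*1000).round(1).tolist())
inv=lambda w:((w[:,:2]-t)@M).round(4).tolist()
o=ray('scene',f([(220,192),(351,212),(333,296),(196,273),(206,244),(338,266)]),.006); print('outline tray',inv(o),'ctr',o[:4].mean(0))
print('cutter rim',inv(ray('scene',f([(104,188)]),.051)))
bl=ray('scene',f([(216,87),(216,120),(340,103),(340,140),(357,122)]),.018); print('blade',bl.round(3).tolist(),inv(bl))
g=ray('scene',f([(215,75),(213,113)]),.037);print('mouth roof',inv(g))
w=ray('scene',f([(581,334),(716,311),(719,342),(587,366)]),.022);print('grip top',w.round(3).tolist())
w=ray('scene',f([(563,286),(691,264)]),.003);print('steel edge',w.round(3).tolist())
print('wrist K etc; want cam over blade')
E
```

```text
tray -9.400628818067569 [ 0.53008151 -0.19083591] res mm [[-2.0, -0.3], [-0.7, 0.7], [1.0, 0.7], [1.7, -1.0]]
outline tray [[0.0257, -0.0033], [0.0245, 0.1105], [0.1021, 0.111], [0.1023, -0.004], [0.0753, -0.0026], [0.0753, 0.1097]] ctr [ 0.60161525 -0.1483994   0.006     ]
cutter rim [[0.0612, -0.0863]]
blade [[0.456, -0.209, 0.018], [0.49, -0.206, 0.018], [0.471, -0.098, 0.018], [0.509, -0.097, 0.018], [0.491, -0.083, 0.018]] [[-0.0699, -0.0299], [-0.0367, -0.0213], [-0.0729, 0.0817], [-0.036, 0.0892], [-0.0564, 0.1001]]
mouth roof [[-0.0704, -0.0286], [-0.0322, -0.0205]]
grip top [[0.685, 0.099, 0.022], [0.664, 0.207, 0.022], [0.69, 0.206, 0.022], [0.711, 0.102, 0.022]]
steel edge [[0.636, 0.09, 0.003], [0.615, 0.196, 0.003]]
wrist K etc; want cam over blade
```

{"op": "servo_tool", "data": {
  "offset": [
    [160,-100,0],
    [160,-100,0],
    [160,-100,0],
    [160,-100,0],
    [160,-100,0]
  ],
  "turn": [
    [0,0,0],
    [0,0,0],
    [0,0,0],
    [0,0,0],
    [0,0,0]
  ],
  "jaw": 0.5
}}

```text
t: 0.57
eef_pos: [0.2907, -0.3771, 0.2479]
ee_rot: [-0.001, 0.988, 0.154, 0.0]
wrist_force: [1.0, 0.5, -0.3]
opening: 0.0639
```

{"op": "servo_tool", "data": {
  "offset": [
    [160,-100,0],
    [160,-100,0],
    [160,-100,0],
    [160,-100,0],
    [160,-100,0]
  ],
  "turn": [
    [0,0,0],
    [0,0,0],
    [0,0,0],
    [0,0,0],
    [0,0,0]
  ]
}}

```text
t: 0.98
eef_pos: [0.4142, -0.2302, 0.248]
ee_rot: [-0.001, 0.988, 0.155, 0.0]
wrist_force: [1.1, 0.1, 1.3]
opening: 0.0637
```

{"op": "servo_tool", "data": {
  "offset": [
    [0,0,0],
    [0,0,0],
    [0,0,0],
    [0,0,0],
    [0,0,0]
  ],
  "turn": [
    [0,0,-7],
    [0,0,-14],
    [0,0,-21],
    [0,0,-28],
    [0,0,-34]
  ]
}}

```text
t: 1.4
eef_pos: [0.4142, -0.23, 0.2478]
ee_rot: [-0.001, 0.898, 0.44, 0.001]
wrist_force: [-0.5, 0.2, -0.4]
opening: 0.064
```

{"op": "servo_tool", "data": {
  "offset": [
    [0,0,0],
    [0,0,0],
    [0,0,0],
    [0,0,0],
    [0,0,0]
  ],
  "turn": [
    [0,0,-7],
    [0,0,-14],
    [0,0,-21],
    [0,0,-28],
    [0,0,-29]
  ]
}}

```text
t: 1.82
eef_pos: [0.4141, -0.23, 0.2475]
ee_rot: [-0.001, 0.757, 0.653, 0.001]
wrist_force: [0.0, -0.8, -0.2]
opening: 0.0638
```

{"op": "servo_tool", "data": {
  "offset": [
    [76,55,100],
    [76,55,100],
    [76,55,100],
    [76,55,100],
    [76,55,100]
  ],
  "turn": [
    [0,0,1],
    [0,0,1],
    [0,0,1],
    [0,0,1],
    [0,0,1]
  ]
}}

```text
t: 2.23
eef_pos: [0.4791, -0.1608, 0.1446]
ee_rot: [-0.003, 0.763, 0.647, -0.001]
wrist_force: [0.4, 0.9, 0.2]
opening: 0.0643
```

```bash
python3 - <<'E'
from h import *
s,im=snap('wrist','w1.png'); np.save('s1.npy',s,allow_pickle=True)
print(s['eef_pos'],s['joints'].round(2),s['ee_rot'].round(4))
E
```

```text
[ 0.47914539 -0.1608423   0.14463202] [-0.33 -0.03 -0.14  1.46  0.    1.41] [-3.300e-03  7.629e-01  6.466e-01 -5.000e-04]
```

View pics/w1.png

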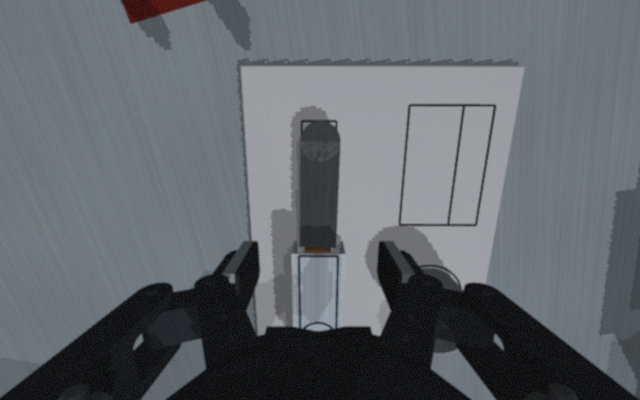

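Wrist view: the blade spans columns 300–340, rows 122–248, running straight out of the guard mouth at row about 249. Drawn scraper outline corners are (409,105), (495,105), (477,225), (400,223), with the divide from (464,105) to (449,225). The top tray edge runs (241,66)–(523,66).

```bash
python3 - <<'E'
from h import *
s=np.load('s1.npy',allow_pickle=True).item()
r=lambda L,z:ray('wrist',L,z,s)[:,:2]
th=np.radians(-9.4)
def show(n,L,z): 
    w=r(L,z); print(n,w.round(4).tolist(),'mean',w.mean(0).round(4)); return w
e=show('tray edge',[(241,66),(523,66)],.006); d=e[1]-e[0]; print('yaw',np.degrees(np.arctan2(d[1],d[0])),np.hypot(*d))
o=show('outline',[(409,105),(495,105),(477,225),(400,223)],.006); d=o[0]-o[3];print('yaw y',np.degrees(np.arctan2(d[1],d[0])),np.hypot(*d),np.hypot(*(o[1]-o[0])))
show('line',[(464,105),(449,225)],.006)
b=show('blade sides far',[(301,160),(339.5,160)],.018);c=show('near',[(300,245),(337,245)],.018); d=b.mean(0)-c.mean(0); print('yaw',np.degrees(np.arctan2(d[1],d[0])))
show('tip',[(320,121)],.018)
show('mouth roof',[(293,250),(346,250)],.037)
h=show('handle outline end',[(301,121),(337,121)],.006)
E
```

```text
tray edge [[0.4327, -0.0336], [0.6742, -0.0738]] mean [ 0.5534 -0.0537]
yaw -9.458452119226084 0.24487332604157766
outline [[0.5743, -0.0896], [0.6504, -0.1022], [0.6329, -0.2149], [0.5567, -0.2003]] mean [ 0.6036 -0.1517]
yaw y 80.93554583913442 0.11208000968576529 0.07709886369892462
line [[0.623, -0.0977], [0.6051, -0.2104]] mean [ 0.6141 -0.154 ]
blade sides far [[0.4707, -0.121], [0.505, -0.1266]] mean [ 0.4878 -0.1238]
near [[0.4548, -0.2025], [0.4907, -0.2084]] mean [ 0.4728 -0.2055]
yaw 79.53567223109579
tip [[0.4931, -0.0904]] mean [ 0.4931 -0.0904]
mouth roof [[0.4504, -0.1984], [0.4982, -0.2062]] mean [ 0.4743 -0.2023]
handle outline end [[0.476, -0.0873], [0.5085, -0.0927]] mean [ 0.4923 -0.09  ]
```

{"op": "servo_tool", "data": {
  "offset": [
    [0,1.5,40],
    [0,1.5,80],
    [0,1.5,110],
    [0,1.5,120],
    [0,1.5,120]
  ],
  "turn": [
    [0,0,0],
    [0,0,0],
    [0,0,0],
    [0,0,0],
    [0,0,0]
  ]
}}

```text
t: 2.7
eef_pos: [0.4791, -0.1624, 0.0262]
ee_rot: [-0.003, 0.764, 0.646, -0.001]
wrist_force: [-0.2, 0.1, 0.6]
opening: 0.0641
```

{"op": "servo_tool", "data": {
  "offset": [
    [0,0,0],
    [0,0,0],
    [0,0,0],
    [0,0,0],
    [0,0,0]
  ],
  "turn": [
    [0,0,0],
    [0,0,0],
    [0,0,0],
    [0,0,0],
    [0,0,0]
  ],
  "jaw": -1
}}

```text
t: 3.12
eef_pos: [0.4803, -0.163, 0.028]
ee_rot: [-0.002, 0.764, 0.646, -0.0]
wrist_force: [1.3, -1.7, 5.2]
opening: 0.0338
```

{"op": "servo_tool", "data": {
  "offset": [
    [0,0,0],
    [0,0,0],
    [0,0,0],
    [0,0,0],
    [0,0,0]
  ],
  "turn": [
    [0,0,0],
    [0,0,0],
    [0,0,0],
    [0,0,0],
    [0,0,0]
  ]
}}

```text
t: 3.53
eef_pos: [0.4805, -0.1631, 0.0282]
ee_rot: [-0.001, 0.764, 0.646, 0.0]
wrist_force: [-0.5, -1.4, 5.6]
opening: 0.0335
```

{"op": "servo_tool", "data": {
  "offset": [
    [0,0,-3],
    [10,0,-3],
    [20,0,-3],
    [30,0,-3],
    [40,0,-3]
  ],
  "turn": [
    [0,0,0],
    [0,0,0],
    [0,0,0],
    [0,0,0],
    [0,0,0]
  ]
}}

```text
t: 3.95
eef_pos: [0.487, -0.1223, 0.0308]
ee_rot: [-0.002, 0.763, 0.646, -0.0]
wrist_force: [-0.0, -0.0, -1.5]
opening: 0.0335
```

```bash
python3 - <<'E'
from h import *
s,im=snap('wrist','w2.png'); _,sc=snap('scene','s2.png'); print(s['eef_pos'],s['opening'],s['wrist_force'],s['wrist_torque'])
p=cv2.resize(sc[165:265,200:340],None,fx=4,fy=4,interpolation=cv2.INTER_CUBIC)
cv2.imwrite('pics/m2.png',np.hstack([im[60:340,180:480],cv2.resize(p,(392,280))]))
E
```

```text
[ 0.48697491 -0.12225219  0.03079876] 0.03353903824164015 [-0.02946098 -0.01121661 -1.5093737 ] [-0.05330329  0.01923933 -0.04062822]
```

View pics/m2.png

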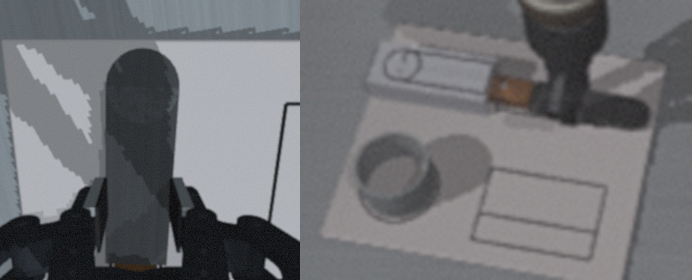

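The knife comes out with the grip: 40 mm of wood shows at the mouth. Continue the pull, then lift.

{"op": "servo_tool", "data": {
  "offset": [
    [20,0,0],
    [40,0,0],
    [60,0,0],
    [80,0,0],
    [95,0,0]
  ],
  "turn": [
    [0,0,0],
    [0,0,0],
    [0,0,0],
    [0,0,0],
    [0,0,0]
  ]
}}

```text
t: 4.47
eef_pos: [0.5029, -0.0266, 0.0311]
ee_rot: [-0.002, 0.763, 0.647, 0.0]
wrist_force: [-0.0, -0.9, -1.9]
opening: 0.0336
```

{"op": "servo_tool", "data": {
  "offset": [
    [5,0,-20],
    [5,0,-45],
    [5,0,-75],
    [5,0,-100],
    [5,0,-100]
  ],
  "turn": [
    [0,0,0],
    [0,0,0],
    [0,0,0],
    [0,0,0],
    [0,0,0]
  ]
}}

```text
t: 4.88
eef_pos: [0.5059, -0.0218, 0.1363]
ee_rot: [0.0, 0.762, 0.647, 0.003]
wrist_force: [0.5, -0.7, -2.0]
opening: 0.0329
```

```bash
python3 - <<'E'
from h import *
s=arm.get_state();e=q(s['ee_rot']).as_matrix(); print(s['eef_pos'],s['wrist_force'],s['opening'],e.round(3).tolist())
E
```

```text
[ 0.50585086 -0.02177659  0.13630376] [ 0.50120172 -0.70760217 -2.0317014 ] 0.032891438796528755 [[0.162, 0.987, 0.005], [0.987, -0.162, 0.003], [0.003, 0.004, -1.0]]
```

{"op": "servo_tool", "data": {
  "offset": [
    [36,-23,0],
    [72,-46,0],
    [108,-69,0],
    [144,-92,0],
    [180,-115,0]
  ],
  "turn": [
    [0,0,0],
    [0,0,0],
    [0,0,0],
    [0,0,0],
    [0,0,0]
  ]
}}

```text
t: 5.3
eef_pos: [0.4223, 0.1713, 0.1359]
ee_rot: [0.0, 0.763, 0.647, 0.003]
wrist_force: [1.5, 1.6, -1.4]
opening: 0.0332
```

{"op": "servo_tool", "data": {
  "offset": [
    [0,0,0],
    [0,0,0],
    [0,0,0],
    [0,0,0],
    [0,0,0]
  ],
  "turn": [
    [0,0,-6],
    [0,0,-12],
    [0,0,-18],
    [0,0,-24],
    [0,0,-30]
  ]
}}

```text
t: 5.72
eef_pos: [0.4219, 0.1716, 0.1352]
ee_rot: [0.001, 0.567, 0.824, 0.002]
wrist_force: [-0.1, -0.9, -3.3]
opening: 0.0335
```

{"op": "servo_tool", "data": {
  "offset": [
    [0,0,0],
    [0,0,0],
    [0,0,0],
    [0,0,0],
    [0,0,0]
  ],
  "turn": [
    [0,0,-6],
    [0,0,-12],
    [0,0,-18],
    [0,0,-24],
    [0,0,-30]
  ]
}}

```text
t: 6.13
eef_pos: [0.4216, 0.1716, 0.1344]
ee_rot: [0.001, 0.331, 0.943, 0.001]
wrist_force: [-0.5, 0.5, -1.3]
opening: 0.0332
```

```bash
python3 - <<'E'
from h import *
s=arm.get_state();e=q(s['ee_rot']).as_matrix(); print(s['eef_pos'],s['wrist_force'],s['opening'],e.round(3).tolist())
_,a=snap('scene'); _,b=snap('side')
f=lambda i,x,y:cv2.resize(i[y:y+130,x:x+160],None,fx=2.4,fy=2.4,interpolation=cv2.INTER_CUBIC)
cv2.imwrite('pics/m3.png',np.hstack([f(a,315,120),f(b,250,180)]))
E
```

```text
[0.42160279 0.17155921 0.13438728] [-0.54743471  0.45206    -1.34654989] 0.033246081324261045 [[-0.78, 0.625, 0.003], [0.625, 0.78, 0.002], [-0.001, 0.003, -1.0]]
```

View pics/m3.png

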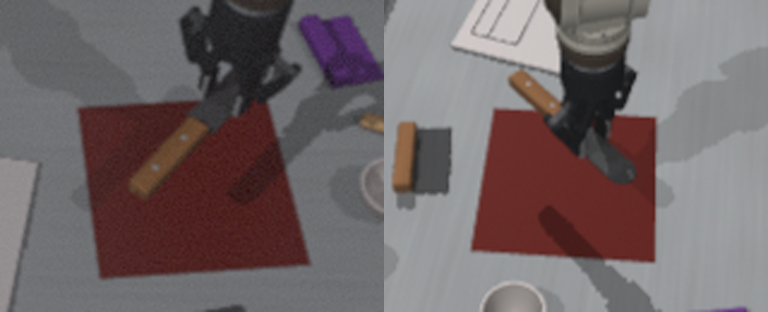

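Both views show the knife still gripped across the blade and roughly level over the mat, aligned with its diagonal. Lower it.

{"op": "servo_tool", "data": {
  "offset": [
    [0,0,30],
    [0,0,60],
    [0,0,85],
    [0,0,98],
    [0,0,100]
  ],
  "turn": [
    [0,0,0],
    [0,0,0],
    [0,0,0],
    [0,0,0],
    [0,0,0]
  ]
}}

```text
t: 6.65
eef_pos: [0.4199, 0.171, 0.0311]
ee_rot: [-0.001, 0.335, 0.942, -0.0]
wrist_force: [0.1, 0.0, -2.5]
opening: 0.0334
```

{"op": "servo_tool", "data": {
  "offset": [
    [0,0,3],
    [0,0,6],
    [0,0,8],
    [0,0,8],
    [0,0,8]
  ],
  "turn": [
    [0,0,0],
    [0,0,0],
    [0,0,0],
    [0,0,0],
    [0,0,0]
  ]
}}

```text
t: 7.07
eef_pos: [0.4203, 0.1712, 0.0239]
ee_rot: [-0.001, 0.335, 0.942, 0.0]
wrist_force: [-0.1, -0.5, -0.1]
opening: 0.0335
```

{"op": "servo_tool", "data": {
  "offset": [
    [0,0,1],
    [0,0,1]
  ],
  "turn": [
    [0,0,0],
    [0,0,0]
  ]
}}

```text
t: 7.23
eef_pos: [0.4207, 0.1713, 0.0235]
ee_rot: [-0.0, 0.335, 0.942, 0.001]
wrist_force: [-0.7, 0.3, 1.3]
opening: 0.0334
```

{"op": "servo_tool", "data": {
  "offset": [
    [0,0,0],
    [0,0,0],
    [0,0,0],
    [0,0,0],
    [0,0,0]
  ],
  "turn": [
    [0,0,0],
    [0,0,0],
    [0,0,0],
    [0,0,0],
    [0,0,0]
  ],
  "jaw": 0.3
}}

```text
t: 7.65
eef_pos: [0.4208, 0.1713, 0.0235]
ee_rot: [-0.0, 0.335, 0.942, 0.001]
wrist_force: [0.6, 0.1, -0.2]
opening: 0.0554
```

{"op": "servo_tool", "data": {
  "offset": [
    [0,0,-10],
    [0,0,-40],
    [0,0,-80],
    [-40,0,-100],
    [-70,0,-100]
  ],
  "turn": [
    [0,0,0],
    [0,0,0],
    [0,0,0],
    [0,0,0],
    [0,0,0]
  ]
}}

```text
t: 8.07
eef_pos: [0.4775, 0.1276, 0.1296]
ee_rot: [0.003, 0.334, 0.943, 0.003]
wrist_force: [1.4, 1.1, 0.3]
opening: 0.0556
```

{"op": "servo_tool", "data": {
  "offset": [
    [-35,0,0],
    [-35,0,0],
    [-35,0,0]
  ],
  "turn": [
    [0,0,0],
    [0,0,0],
    [0,0,0]
  ]
}}

```text
t: 8.32
eef_pos: [0.5056, 0.1046, 0.1304]
ee_rot: [0.003, 0.335, 0.942, 0.003]
wrist_force: [-1.2, 0.8, -0.0]
opening: 0.0553
```

```bash
python3 - <<'E'
from h import *
s,im=snap('wrist','w4.png'); np.save('s4.npy',s,allow_pickle=True); e=q(s['ee_rot']).as_matrix();print(s['eef_pos'],s['t'],e.round(3).tolist())
h=cv2.cvtColor(im,cv2.COLOR_BGR2HSV)
m=cv2.inRange(h,(8,90,40),(22,255,255)); m[300:]=0
cs,_=cv2.findContours(m,0,2)
for c in sorted(cs,key=cv2.contourArea)[-2:]:
    b=cv2.boxPoints(cv2.minAreaRect(c)); print(cv2.contourArea(c),b.round(1).tolist()); w=ray('wrist',b,.021,s); print(w.round(4).tolist(),w.mean(0))
E
```

```text
[0.50562985 0.10457272 0.13036125] 8.3167 [[-0.776, 0.631, 0.008], [0.631, 0.776, 0.003], [-0.005, 0.008, -1.0]]
956.0 [[467.5, 278.5], [491.5, 254.5], [516.5, 279.5], [492.5, 303.5]]
[[0.6529, 0.1689, 0.021], [0.6453, 0.1992, 0.021], [0.6837, 0.2048, 0.021], [0.6925, 0.1737, 0.021]] [0.66857579 0.18664466 0.021     ]
3452.0 [[294.6000061035156, 250.89999389648438], [297.1000061035156, 130.60000610351562], [328.29998779296875, 131.3000030517578], [325.79998779296875, 251.60000610351562]]
[[0.5265, 0.0597, 0.021], [0.4462, 0.1309, 0.021], [0.4627, 0.1504, 0.021], [0.5453, 0.0816, 0.021]] [0.4951583 0.105654  0.021    ]
```

View pics/w4.png

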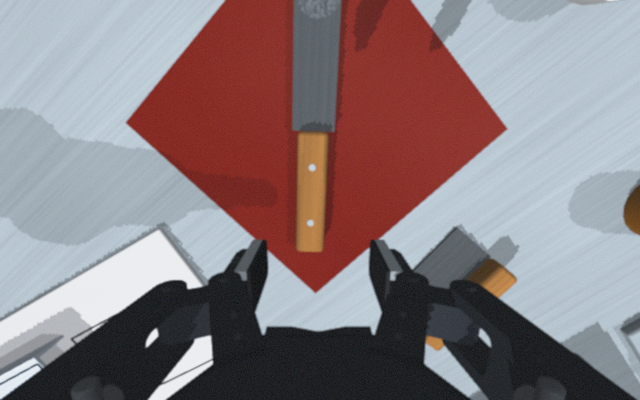

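Wrist view: the knife lies flat and free on the mat. The handle spans (295–328, 131–251) with the blade above it, and the butt is inside the mat corner at (316,290). Now take the handle 40 mm behind the neck.

{"op": "servo_tool", "data": {
  "offset": [
    [22,-5,10],
    [22,-5,40],
    [22,-5,75],
    [22,-5,98],
    [22,-5,102]
  ],
  "turn": [
    [0,0,1],
    [0,0,1],
    [0,0,1],
    [0,0,1],
    [0,0,1]
  ]
}}

```text
t: 8.78
eef_pos: [0.4818, 0.1157, 0.0238]
ee_rot: [0.0, 0.342, 0.94, 0.001]
wrist_force: [-1.3, -0.2, -0.5]
opening: 0.0554
```

{"op": "servo_tool", "data": {
  "offset": [
    [0,0,0],
    [0,0,0],
    [0,0,0],
    [0,0,0],
    [0,0,0]
  ],
  "turn": [
    [0,0,0],
    [0,0,0],
    [0,0,0],
    [0,0,0],
    [0,0,0]
  ],
  "jaw": -1
}}

```text
t: 9.2
eef_pos: [0.4826, 0.1161, 0.0253]
ee_rot: [0.001, 0.342, 0.94, 0.002]
wrist_force: [-2.0, 0.4, 5.2]
opening: 0.0244
```

{"op": "servo_tool", "data": {
  "offset": [
    [0,0,0],
    [0,0,0],
    [0,0,0],
    [0,0,0],
    [0,0,0]
  ],
  "turn": [
    [0,0,0],
    [0,0,0],
    [0,0,0],
    [0,0,0],
    [0,0,0]
  ]
}}

```text
t: 9.62
eef_pos: [0.4827, 0.116, 0.0254]
ee_rot: [0.001, 0.342, 0.94, 0.002]
wrist_force: [0.4, 0.1, -0.6]
opening: 0.0246
```

```bash
python3 - <<'E'
from h import *
s=arm.get_state();e=q(s['ee_rot']).as_matrix(); print(s['eef_pos'],s['wrist_force'],s['opening'],e.round(4).tolist(),s['joints'].round(2))
E
```

```text
[0.48267005 0.11602731 0.02540783] [ 0.38369993  0.10101872 -0.57412493] 0.024607458533701977 [[-0.7664, 0.6424, 0.0035], [0.6424, 0.7664, 0.0027], [-0.001, 0.0043, -1.0]] [ 0.23 -0.01 -0.36  1.22  0.    0.93]
```

{"op": "servo_tool", "data": {
  "offset": [
    [0,0,-20],
    [0,0,-50],
    [0,0,-80],
    [-15,-12,-105],
    [-40,-32,-105]
  ],
  "turn": [
    [0,0,0],
    [0,0,0],
    [0,0,0],
    [0,0,0],
    [0,0,0]
  ]
}}

```text
t: 10.03
eef_pos: [0.4942, 0.0669, 0.1356]
ee_rot: [0.004, 0.34, 0.94, 0.004]
wrist_force: [1.2, 0.2, -2.1]
opening: 0.0243
```

{"op": "servo_tool", "data": {
  "offset": [
    [-12,-10,0],
    [-24,-20,0],
    [-36,-30,0],
    [-48,-40,0],
    [-57,-47,0]
  ],
  "turn": [
    [0,0,0],
    [0,0,0],
    [0,0,0],
    [0,0,0],
    [0,0,0]
  ]
}}

```text
t: 10.45
eef_pos: [0.5079, -0.0068, 0.1352]
ee_rot: [0.004, 0.341, 0.94, 0.004]
wrist_force: [0.5, 0.2, -1.8]
opening: 0.0242
```

{"op": "servo_tool", "data": {
  "offset": [
    [0,0,0],
    [0,0,0],
    [0,0,0],
    [0,0,0],
    [0,0,0]
  ],
  "turn": [
    [0,0,-6],
    [0,0,-12],
    [0,0,-18],
    [0,0,-24],
    [0,0,-30]
  ]
}}

```text
t: 10.87
eef_pos: [0.5078, -0.0068, 0.1349]
ee_rot: [0.005, 0.083, 0.997, 0.003]
wrist_force: [0.0, 0.2, -2.2]
opening: 0.0243
```

{"op": "servo_tool", "data": {
  "offset": [
    [0,0,0],
    [0,0,0],
    [0,0,0],
    [0,0,0],
    [0,0,0]
  ],
  "turn": [
    [0,0,-6],
    [0,0,-12],
    [0,0,-18],
    [0,0,-24],
    [0,0,-30]
  ]
}}

```text
t: 11.28
eef_pos: [0.5077, -0.0068, 0.1346]
ee_rot: [0.005, -0.18, 0.984, 0.001]
wrist_force: [-0.7, 0.2, -1.2]
opening: 0.0243
```

{"op": "servo_tool", "data": {
  "offset": [
    [0,0,0],
    [0,0,0],
    [0,0,0],
    [0,0,0],
    [0,0,0]
  ],
  "turn": [
    [0,0,-6],
    [0,0,-12],
    [0,0,-18],
    [0,0,-24],
    [0,0,-30]
  ]
}}

```text
t: 11.7
eef_pos: [0.5076, -0.0067, 0.1343]
ee_rot: [0.005, -0.431, 0.902, 0.0]
wrist_force: [-0.0, 0.3, -2.7]
opening: 0.0244
```

{"op": "servo_tool", "data": {
  "offset": [
    [0,0,0],
    [0,0,0],
    [0,0,0],
    [0,0,0],
    [0,0,0]
  ],
  "turn": [
    [0,0,-6],
    [0,0,-12],
    [0,0,-18],
    [0,0,-24],
    [0,0,-30]
  ]
}}

```text
t: 12.12
eef_pos: [0.5075, -0.0067, 0.134]
ee_rot: [0.004, -0.652, 0.758, -0.001]
wrist_force: [-0.1, 0.2, -2.1]
opening: 0.0241
```

```bash
python3 - <<'E'
from h import *
s,im=snap('wrist','w5.png'); np.save('s5.npy',s,allow_pickle=True);e=q(s['ee_rot']).as_matrix(); print(s['eef_pos'],s['wrist_force'],s['opening'],e.round(4).tolist(),s['joints'].round(2),'yaw',np.degrees(np.arctan2(e[1,0],e[0,0])))
print(totool(np.array([.5062,-.0074,.06])-s['eef_pos'],s))
E
```

```text
[ 0.50753089 -0.00665886  0.13404117] [-0.09182153  0.20617881 -2.12981198] 0.02413784675956605 [[-0.1498, -0.9887, 0.0076], [-0.9887, 0.1499, 0.0047], [-0.0058, -0.0068, -1.0]] [-0.02 -0.03 -0.17  1.43  0.   -1.44] yaw -98.61674862424793
[ 1.35868769  1.71168791 74.02458505]
```

View pics/w5.png

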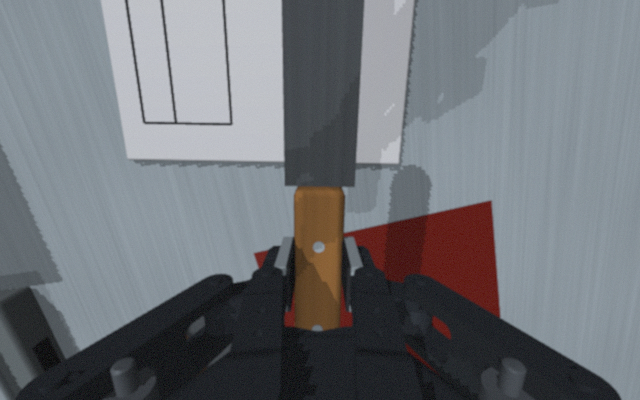

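Wrist view: the knife is gripped by the handle (295–345, 185–325), blade pointing forward with edges at columns 285/355 at row 185 and 282/363 at row 0. The tray's near edge runs (128,159)–(400,164). Check the lateral position against the tray.

```bash
python3 - <<'E'
from h import *
s=np.load('s5.npy',allow_pickle=True).item()
z=s['eef_pos'][2]-.0244+.012
r=lambda L,z:ray('wrist',L,z,s)[:,:2]
a=r([(285.5,185),(355,185),(282,2),(363,2)],z); n=a[:2].mean(0); t=a[2:].mean(0); d=t-n
print('blade neck',n,'yaw',np.degrees(np.arctan2(d[1],d[0])),'width',np.hypot(*(a[1]-a[0])),np.hypot(*(a[3]-a[2])), 'tcp->neck', np.hypot(*(n-s['eef_pos'][:2])))
u=np.array([np.cos(np.radians(260.7)),np.sin(np.radians(260.7))]); v=np.array([-u[1],u[0]])
m=np.array([.4743,-.2023]); print('neck lateral vs guard line',(n-m)@v,'tcp lat',(s['eef_pos'][:2]-m)@v)
c=r([(128,158.5),(401,164)],.006); print('tray corners',c.round(4).tolist())
tl=np.radians(-9.3); M=np.array([[np.cos(tl),-np.sin(tl)],[np.sin(tl),np.cos(tl)]])
tt=(c-np.array([(.125,.145),(-.125,.145)])@M.T); print('tray ctr',tt, 'guard line pt',(tt.mean(0)+M@[-.055,-.025]), 'lat',((tt+M@[-.055,-.025])-m)@v)
E
```

```text
blade neck [ 0.5014354 -0.0471156] yaw -99.15123905870277 width 0.03502654453095199 0.03454933668624462 tcp->neck 0.04091335416097885
neck lateral vs guard line 0.0017003345414860686 tcp lat 0.0011777397647922563
tray corners [[0.6745, -0.0737], [0.4294, -0.0319]]
tray ctr [[ 0.527722   -0.19663274]
 [ 0.52931276 -0.19521132]] guard line pt [ 0.47020022 -0.21170521] lat [-0.00319605 -0.00185591]
```

{"op": "servo_tool", "data": {
  "offset": [
    [0,3.3,20],
    [0,3.3,40],
    [0,3.3,60],
    [0,3.3,78],
    [0,3.3,85]
  ],
  "turn": [
    [-0.4,0.3,0],
    [-0.4,0.3,0],
    [-0.4,0.3,0],
    [-0.4,0.3,0],
    [-0.4,0.3,0]
  ]
}}

```text
t: 12.58
eef_pos: [0.5035, -0.0057, 0.0462]
ee_rot: [-0.001, -0.654, 0.757, 0.001]
wrist_force: [-0.2, -0.6, -2.5]
opening: 0.0244
```

{"op": "servo_tool", "data": {
  "offset": [
    [0,0,0],
    [0,0,0]
  ],
  "turn": [
    [0,0,0],
    [0,0,0]
  ]
}}

```text
t: 12.75
eef_pos: [0.5032, -0.0057, 0.0461]
ee_rot: [-0.002, -0.653, 0.757, 0.002]
wrist_force: [0.4, -0.3, -2.9]
opening: 0.0247
```

```bash
cat > lat.py <<'E'
from h import *
s=arm.get_state();e=q(s['ee_rot']).as_matrix()
u=np.array([np.cos(np.radians(260.7)),np.sin(np.radians(260.7))]); v=np.array([-u[1],u[0]]);m=np.array([.4743,-.2023])
d=s['eef_pos'][:2]-m; print(s['t'],s['eef_pos'].round(4),'along',d@u,'lat',d@v,'yaw',np.degrees(np.arctan2(e[1,0],e[0,0])),'tilt',e[2,:2],'F',s['wrist_force'].round(1),s['opening'])
E
python3 lat.py
```

```text
12.75 [ 0.5032 -0.0057  0.0461] along -0.19867744835784765 lat -0.003228193506238879 yaw -98.39914220009946 tilt [4.9106212e-05 4.7930844e-03] F [ 0.4 -0.3 -2.9] 0.024697800442366538
```

{"op": "servo_tool", "data": {
  "offset": [
    [0,-1.9,4],
    [0,-1.9,8],
    [0,-1.9,11],
    [0,-1.9,11],
    [0,-1.9,11]
  ],
  "turn": [
    [0,0,0.4],
    [0,0,0.4],
    [0,0,0.4],
    [0,0,0.4],
    [0,0,0.4]
  ]
}}

```text
t: 13.17
eef_pos: [0.505, -0.006, 0.0351]
ee_rot: [-0.002, -0.651, 0.759, 0.002]
wrist_force: [-0.1, 0.0, -2.6]
opening: 0.0243
```

```bash
python3 lat.py; python3 - <<'E'
from h import *
_,a=snap('scene'); _,b=snap('side')
f=lambda i,x,y:cv2.resize(i[y:y+90,x:x+140],None,fx=2.85,fy=2.85,interpolation=cv2.INTER_CUBIC)
cv2.imwrite('pics/m6.png',np.hstack([f(a,205,160),f(b,250,140)]))
E
```

```text
13.1667 [ 0.505  -0.006   0.0351] along -0.19872257214614453 lat -0.0014224920116447228 yaw -98.80183595443391 tilt [5.13498411e-05 4.91721988e-03] F [-0.1  0.  -2.6] 0.02425739854715568
```

View pics/m6.png

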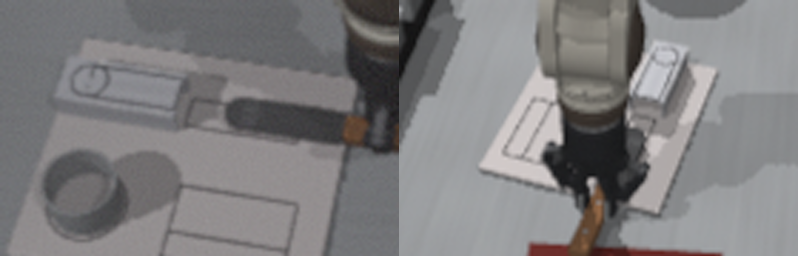

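{"op": "servo_tool", "data": {
  "offset": [
    [15,0.1,0],
    [30,0.2,0],
    [45,0.3,0],
    [60,0.5,0],
    [75,0.6,0]
  ],
  "turn": [
    [0,0,0],
    [0,0,0],
    [0,0,0],
    [0,0,0],
    [0,0,0]
  ]
}}

```text
t: 13.68
eef_pos: [0.4931, -0.0807, 0.0357]
ee_rot: [-0.001, -0.651, 0.759, 0.001]
wrist_force: [-0.2, -0.3, -2.8]
opening: 0.0241
```

```bash
python3 lat.py
```

```text
13.6833 [ 0.4931 -0.0807  0.0357] along -0.12305204189860783 lat -0.0011385905695011041 yaw -98.79419614375351 tilt [7.75982852e-05 4.01317226e-03] F [-0.2 -0.3 -2.8] 0.02410185511331338
```

{"op": "servo_tool", "data": {
  "offset": [
    [12,0.1,1],
    [25,0.2,2],
    [38,0.3,3],
    [50,0.4,3],
    [60,0.5,3]
  ],
  "turn": [
    [0,0,0],
    [0,0,0],
    [0,0,0],
    [0,0,0],
    [0,0,0]
  ]
}}

```text
t: 14.1
eef_pos: [0.4833, -0.1408, 0.0329]
ee_rot: [-0.001, -0.651, 0.759, 0.001]
wrist_force: [0.5, -0.4, -3.3]
opening: 0.0243
```

```bash
python3 lat.py; python3 - <<'E'
from h import *
s,im=snap('wrist','w7.png');np.save('s7.npy',s,allow_pickle=True)
E
```

```text
14.1 [ 0.4833 -0.1408  0.0329] along -0.06213910385001507 lat -0.0010755082621911275 yaw -98.80356954889277 tilt [0.00015578 0.00378231] F [ 0.5 -0.4 -3.3] 0.024335910006810096
```

View pics/w7.png

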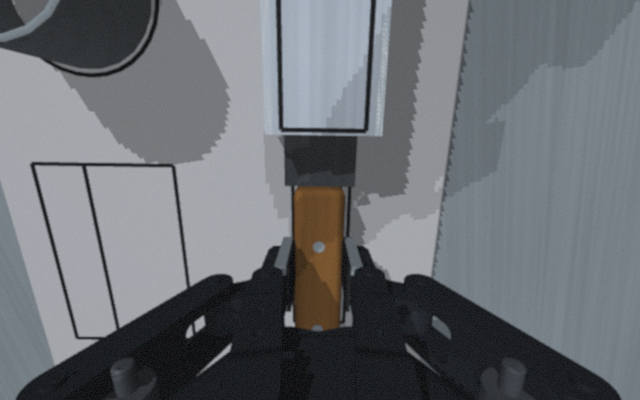

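Blade (285–355) is centred in the guard (263–384), and the handle lies inside its drawn outline (292–349). Now lower it and push home until there is contact force.

{"op": "servo_tool", "data": {
  "offset": [
    [3,0,1],
    [6,0,2],
    [9,0,2],
    [11,0,2],
    [13,0,2]
  ],
  "turn": [
    [0,0,0],
    [0,0,0],
    [0,0,0],
    [0,0,0],
    [0,0,0]
  ]
}}

```text
t: 14.57
eef_pos: [0.4816, -0.1546, 0.0313]
ee_rot: [-0.001, -0.651, 0.759, 0.001]
wrist_force: [1.5, 3.0, 5.3]
opening: 0.0242
```

{"op": "servo_tool", "data": {
  "offset": [
    [1,0,0],
    [2,0,0],
    [3,0,0],
    [3,0,0]
  ],
  "turn": [
    [0,0,0],
    [0,0,0],
    [0,0,0],
    [0,0,0]
  ]
}}

```text
t: 14.9
eef_pos: [0.4811, -0.1576, 0.0314]
ee_rot: [-0.001, -0.651, 0.759, 0.001]
wrist_force: [0.5, 0.9, 0.6]
opening: 0.024
```

{"op": "servo_tool", "data": {
  "offset": [
    [1,0,0],
    [2,0,0],
    [3,0,0],
    [3,0,0]
  ],
  "turn": [
    [0,0,0],
    [0,0,0],
    [0,0,0],
    [0,0,0]
  ]
}}

```text
t: 15.23
eef_pos: [0.4807, -0.1608, 0.0314]
ee_rot: [-0.001, -0.651, 0.759, 0.001]
wrist_force: [0.6, 1.3, 1.6]
opening: 0.0241
```

```bash
python3 lat.py
```

```text
15.2333 [ 0.4807 -0.1608  0.0314] along -0.042021458677081396 lat -0.0004319648004030276 yaw -98.81305976508156 tilt [0.00060371 0.00268646] F [0.6 1.3 1.6] 0.024085626131969767
```

{"op": "servo_tool", "data": {
  "offset": [
    [1,0,0],
    [2,0,0],
    [2,0,0]
  ],
  "turn": [
    [0,0,0],
    [0,0,0],
    [0,0,0]
  ]
}}

```text
t: 15.48
eef_pos: [0.4805, -0.1619, 0.0314]
ee_rot: [-0.0, -0.651, 0.759, 0.002]
wrist_force: [1.1, 8.1, 2.4]
opening: 0.0241
```

{"op": "servo_tool", "data": {
  "offset": [
    [1,0,0],
    [2,0,0],
    [2,0,0]
  ],
  "turn": [
    [0,0,0],
    [0,0,0],
    [0,0,0]
  ]
}}

```text
t: 15.73
eef_pos: [0.4804, -0.1622, 0.0314]
ee_rot: [0.001, -0.651, 0.759, 0.003]
wrist_force: [2.1, 13.8, 3.1]
opening: 0.0243
```

```bash
python3 lat.py
```

```text
15.7333 [ 0.4804 -0.1622  0.0314] along -0.040602134937934006 lat -0.0004775036543336261 yaw -98.71725877401626 tilt [-0.00616323  0.00262078] F [ 2.1 13.8  3.1] 0.024251407026899926
```

Stop contact at 14 N with no further travel, so it is home. Release and rise.

{"op": "servo_tool", "data": {
  "offset": [
    [0,0,0],
    [0,0,0],
    [0,0,0],
    [0,0,0],
    [0,0,0]
  ],
  "turn": [
    [0,0,0],
    [0,0,0],
    [0,0,0],
    [0,0,0],
    [0,0,0]
  ],
  "jaw": 0.2
}}

```text
t: 16.15
eef_pos: [0.4803, -0.1624, 0.0314]
ee_rot: [0.001, -0.651, 0.759, 0.003]
wrist_force: [-1.1, -0.5, -0.7]
opening: 0.0511
```

{"op": "servo_tool", "data": {
  "offset": [
    [0,0,-20],
    [0,0,-50],
    [0,0,-85],
    [0,0,-110],
    [0,0,-110]
  ],
  "turn": [
    [0,-0.4,0],
    [0,-0.4,0],
    [0,-0.4,0],
    [0,-0.4,0],
    [0,-0.4,0]
  ]
}}

```text
t: 16.57
eef_pos: [0.4825, -0.164, 0.147]
ee_rot: [0.006, -0.651, 0.759, 0.002]
wrist_force: [1.8, -0.4, 0.1]
opening: 0.0514
```

```bash
python3 lat.py; python3 - <<'E'
from h import *
s,im=snap('wrist','w8.png');np.save('s8.npy',s,allow_pickle=True)
h=cv2.cvtColor(im,cv2.COLOR_BGR2HSV)
m=cv2.inRange(h,(8,90,40),(22,255,255))
cs,_=cv2.findContours(m,0,2); c=max(cs,key=cv2.contourArea)
b=cv2.boxPoints(cv2.minAreaRect(c)); print(b.round(1).tolist())
w=ray('wrist',b,.026,s)[:,:2]; print(w.round(4).tolist(),w.mean(0))
g=np.hypot(*(w[1]-w[0])),np.hypot(*(w[2]-w[1])); print(g)
E
```

```text
16.5667 [ 0.4825 -0.164   0.147 ] along -0.039106678411089515 lat 0.0018691766722292666 yaw -98.74613158094351 tilt [-0.0110743  -0.00491395] F [ 1.8 -0.4  0.1] 0.05144536599125589
[[308.0, 162.0], [335.0, 162.0], [335.0, 270.0], [308.0, 270.0]]
[[0.4871, -0.2038], [0.4635, -0.2002], [0.4778, -0.0947], [0.5042, -0.0987]] [ 0.48314501 -0.14932871]
(np.float64(0.023855066415771484), np.float64(0.10644392482884953))
```

View pics/w8.png

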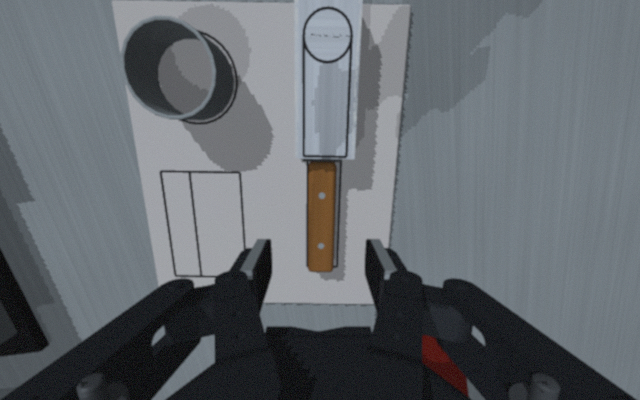

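The wrist view shows the handle (308–335, 162–270) on its drawn outline with the blade under the roof, and the cutter undisturbed. Next the scraper, which I estimate at (0.688, 0.153).

{"op": "servo_tool", "data": {
  "offset": [
    [-35,-15,0],
    [-70,-30,0],
    [-105,-46,0],
    [-140,-62,0],
    [-172,-77,0]
  ],
  "turn": [
    [-0.3,0.6,0],
    [-0.3,0.6,0],
    [-0.3,0.6,0],
    [-0.3,0.6,0],
    [-0.3,0.6,0]
  ]
}}

```text
t: 17.03
eef_pos: [0.5845, -0.0037, 0.1451]
ee_rot: [-0.001, -0.651, 0.759, 0.002]
wrist_force: [0.7, -0.4, -0.1]
opening: 0.0514
```

{"op": "servo_tool", "data": {
  "offset": [
    [-35,-15,0],
    [-70,-30,0],
    [-105,-46,0],
    [-140,-62,0],
    [-160,-70,0]
  ],
  "turn": [
    [0,0,0],
    [0,0,0],
    [0,0,0],
    [0,0,0],
    [0,0,0]
  ]
}}

```text
t: 17.45
eef_pos: [0.679, 0.1469, 0.1425]
ee_rot: [-0.002, -0.652, 0.758, 0.002]
wrist_force: [1.5, -0.5, 0.1]
opening: 0.0514
```

{"op": "servo_tool", "data": {
  "offset": [
    [0,0,0],
    [0,0,0],
    [0,0,0],
    [0,0,0],
    [0,0,0]
  ],
  "turn": [
    [0,0,-6],
    [0,0,-12],
    [0,0,-18],
    [0,0,-19],
    [0,0,-19]
  ]
}}

```text
t: 17.87
eef_pos: [0.6787, 0.1468, 0.1413]
ee_rot: [0.002, 0.767, -0.641, -0.003]
wrist_force: [-0.2, 0.4, -0.3]
opening: 0.0511
```

```bash
python3 lat.py; python3 - <<'E'
from h import *
s,im=snap('wrist','w9.png');np.save('s9.npy',s,allow_pickle=True)
h=cv2.cvtColor(im,cv2.COLOR_BGR2HSV)
m=cv2.inRange(h,(8,90,40),(22,255,255))
cs,_=cv2.findContours(m,0,2)
for c in sorted(cs,key=cv2.contourArea)[-2:]:
    b=cv2.boxPoints(cv2.minAreaRect(c)); print(cv2.contourArea(c),b.round(1).tolist())
    w=ray('wrist',b,.022,s)[:,:2]; print(w.round(4).tolist(),w.mean(0)); print(np.hypot(*(w[1]-w[0])),np.hypot(*(w[2]-w[1])))
E
```

```text
17.8667 [0.6787 0.1468 0.1413] along -0.3775073151844882 lat 0.1452999181057767 yaw -79.75501562923615 tilt [-0.00220593  0.00709151] F [-0.2  0.4 -0.3] 0.051122943139462244
2885.0 [[294.70001220703125, 147.3000030517578], [322.70001220703125, 146.8000030517578], [324.3999938964844, 259.8999938964844], [296.3999938964844, 260.3999938964844]]
[[0.7077, 0.0983], [0.6839, 0.0936], [0.6625, 0.1991], [0.6892, 0.2043]] [0.68580692 0.14882913]
0.02423975805542518 0.10761769546333658
6451.5 [[-43.0, 338.5], [65.0, 261.79998779296875], [108.5, 323.20001220703125], [0.6000000238418579, 399.79998779296875]]
[[1.0241, 0.355], [0.9086, 0.2449], [0.8687, 0.3085], [0.9895, 0.4328]] [0.94773953 0.33530931]
0.15962522404880009 0.07508819079000945
```

View pics/w9.png

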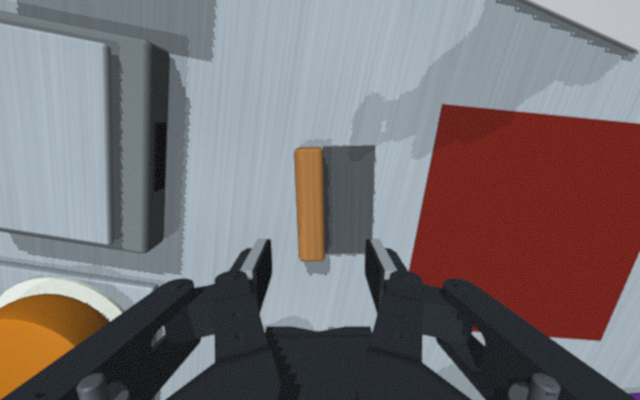

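The wood bar is at (295–324, 147–260) with its steel on the right (to column 375), and the surroundings are clear. Descend, close, lift.

{"op": "servo_tool", "data": {
  "offset": [
    [0,-8,20],
    [0,-8,50],
    [0,-8,80],
    [0,-8,100],
    [0,-8,104]
  ],
  "turn": [
    [0.4,0,-0.5],
    [0.4,0,-0.5],
    [0.4,0,-0.5],
    [0.4,0,-0.5],
    [0.4,0,-0.5]
  ]
}}

```text
t: 18.33
eef_pos: [0.6836, 0.1474, 0.0325]
ee_rot: [0.002, 0.769, -0.64, -0.003]
wrist_force: [-0.7, 0.5, -0.4]
opening: 0.0509
```

{"op": "servo_tool", "data": {
  "offset": [
    [0,0,0],
    [0,0,0]
  ],
  "turn": [
    [0,0,0],
    [0,0,0]
  ]
}}

```text
t: 18.5
eef_pos: [0.6834, 0.1472, 0.0327]
ee_rot: [0.002, 0.768, -0.64, -0.003]
wrist_force: [-0.8, -0.6, 0.8]
opening: 0.0512
```

```bash
python3 lat.py
```

```text
18.5 [0.6834 0.1472 0.0327] along -0.378685153092165 lat 0.14985352264887322 yaw -79.62500607303451 tilt [-0.00194657  0.00694372] F [-0.8 -0.6  0.8] 0.05118518492230841
```

{"op": "servo_tool", "data": {
  "offset": [
    [0,-2.5,2],
    [0,-2.5,2],
    [0,-2.5,2]
  ],
  "turn": [
    [0,0,0],
    [0,0,0],
    [0,0,0]
  ]
}}

```text
t: 18.75
eef_pos: [0.6866, 0.1478, 0.0321]
ee_rot: [0.001, 0.768, -0.64, -0.002]
wrist_force: [-1.0, -0.5, -0.5]
opening: 0.0508
```

{"op": "servo_tool", "data": {
  "offset": [
    [0,0,0],
    [0,0,0],
    [0,0,0],
    [0,0,0],
    [0,0,0]
  ],
  "turn": [
    [0,0,0],
    [0,0,0],
    [0,0,0],
    [0,0,0],
    [0,0,0]
  ],
  "jaw": -1
}}

```text
t: 19.17
eef_pos: [0.6872, 0.1479, 0.0333]
ee_rot: [0.0, 0.768, -0.64, -0.002]
wrist_force: [0.0, -0.6, 6.5]
opening: 0.0238
```

{"op": "servo_tool", "data": {
  "offset": [
    [0,0,0],
    [0,0,0],
    [0,0,0],
    [0,0,0],
    [0,0,0]
  ],
  "turn": [
    [0,0,0],
    [0,0,0],
    [0,0,0],
    [0,0,0],
    [0,0,0]
  ]
}}

```text
t: 19.58
eef_pos: [0.6872, 0.1479, 0.0333]
ee_rot: [0.0, 0.768, -0.64, -0.002]
wrist_force: [0.3, -1.0, 0.9]
opening: 0.0235
```

```bash
python3 lat.py
```

```text
19.5833 [0.6872 0.1479 0.0333] along -0.380007003415189 lat 0.15351752282715395 yaw -79.6454049751589 tilt [-0.00205797  0.00301692] F [ 0.3 -1.   0.9] 0.023532149594984984
```

{"op": "servo_tool", "data": {
  "offset": [
    [0,0,-15],
    [0,0,-40],
    [0,0,-70],
    [0,0,-90],
    [0,0,-90]
  ],
  "turn": [
    [0,0,0],
    [0,0,0],
    [0,0,0],
    [0,0,0],
    [0,0,0]
  ]
}}

```text
t: 20.0
eef_pos: [0.689, 0.1481, 0.1282]
ee_rot: [-0.002, 0.768, -0.64, 0.0]
wrist_force: [0.6, -0.7, -1.8]
opening: 0.0239
```

{"op": "servo_tool", "data": {
  "offset": [
    [0,0,0],
    [0,0,0],
    [0,0,0],
    [0,0,0],
    [0,0,0]
  ],
  "turn": [
    [0,0,5],
    [0,0,10],
    [0,0,15],
    [0,0,19.8],
    [0,0,19.8]
  ]
}}

```text
t: 20.42
eef_pos: [0.6885, 0.148, 0.126]
ee_rot: [0.001, -0.645, 0.764, 0.001]
wrist_force: [0.4, 0.0, -2.6]
opening: 0.0237
```

```bash
python3 lat.py; python3 - <<'E'
from h import *
s=np.load('s8.npy',allow_pickle=True).item()
o=ray('wrist',[(161,171),(240,172),(245,277),(175,276),(190,171),(201,276)],.006,s)[:,:2]; print(o.round(4).tolist())
d=o[0]-o[3];print('yaw',np.degrees(np.arctan2(d[1],d[0])),np.hypot(*d),np.hypot(*(o[1]-o[0])))
line=o[4:].mean(0); ctr=o[:4].mean(0); ux=np.array([.9866,-.163]); print('line',line,'ctr',ctr,'grip',line+.013*ux, ctr+.0245*ux)
print('to go',totool(np.array([.6276,-.157,.123])-arm.get_state()['eef_pos']))
E
```

```text
20.4167 [0.6885 0.148  0.126 ] along -0.38030509022498593 lat 0.15476105205680943 yaw -99.65999725099576 tilt [-0.00226092  0.00014256] F [ 0.4  0.  -2.6] 0.02369884875591945
[[0.6303, -0.2143], [0.5549, -0.2018], [0.5756, -0.0895], [0.6502, -0.1019], [0.6025, -0.21], [0.6224, -0.0977]]
yaw -100.0464543342299 0.11412143316872427 0.07647463548197475
line [ 0.61242445 -0.15386241] ctr [ 0.60272967 -0.15184388] grip [ 0.62525025 -0.15598141] [ 0.62690137 -0.15583738]
to go [310.89443593   8.84322399   2.33629524]
```

{"op": "servo_tool", "data": {
  "offset": [
    [35,1,0],
    [70,2,0],
    [105,3,0],
    [140,4,0],
    [165,4.7,0]
  ],
  "turn": [
    [0,0,0],
    [0,0,0],
    [0,0,0],
    [0,0,0],
    [0,0,0]
  ]
}}

```text
t: 20.83
eef_pos: [0.655, -0.0164, 0.1243]
ee_rot: [-0.0, -0.646, 0.763, 0.001]
wrist_force: [0.3, -0.2, -2.0]
opening: 0.0237
```

{"op": "servo_tool", "data": {
  "offset": [
    [35,1,0],
    [70,2,0],
    [105,3,0],
    [135,4,0],
    [146,4.1,0],
    [146,4.1,0]
  ],
  "turn": [
    [0,0,0],
    [0,0,0],
    [0,0,0],
    [0,0,0],
    [0,0,0],
    [0,0,0]
  ]
}}

```text
invalid input
```

```bash
python3 lat.py; python3 - <<'E'
from h import *
print('to go',totool(np.array([.627,-.157,.06])-arm.get_state()['eef_pos']))
E
```

```text
20.8333 [ 0.655  -0.0164  0.1243] along -0.21263012670489417 lat 0.14826648437657722 yaw -99.53594610391328 tilt [-0.00145558  0.00183164] F [ 0.3 -0.2 -2. ] 0.02373929229116525
to go [143.3610337    4.18693685  64.09385746]
```

{"op": "servo_tool", "data": {
  "offset": [
    [35,1,0],
    [70,2,0],
    [105,3,0],
    [135,4,0],
    [143,4.2,0]
  ],
  "turn": [
    [0,0,0],
    [0,0,0],
    [0,0,0],
    [0,0,0],
    [0,0,0]
  ]
}}

```text
t: 21.25
eef_pos: [0.6256, -0.1608, 0.1228]
ee_rot: [-0.001, -0.646, 0.764, 0.001]
wrist_force: [-0.8, -0.0, -2.7]
opening: 0.0236
```

{"op": "servo_tool", "data": {
  "offset": [
    [0,0,15],
    [0,0,30],
    [0,0,45],
    [0,0,60],
    [0,0,60]
  ],
  "turn": [
    [0,0,0],
    [0,0,0],
    [0,0,0],
    [0,0,0],
    [0,0,0]
  ]
}}

```text
t: 21.67
eef_pos: [0.6234, -0.16, 0.0582]
ee_rot: [-0.003, -0.647, 0.763, 0.004]
wrist_force: [-0.8, 0.3, -4.7]
opening: 0.0237
```

```bash
python3 lat.py; python3 - <<'E'
from h import *
s,im=snap('wrist');np.save('s10.npy',s,allow_pickle=True)
print('to go',totool(np.array([.627,-.157,.040])-arm.get_state()['eef_pos']))
_,a=snap('scene')
cv2.imwrite('pics/m10.png',np.hstack([im[40:340,120:520],cv2.resize(a[160:275,200:350],(391,300),interpolation=cv2.INTER_CUBIC)]))
E
```

```text
21.6667 [ 0.6234 -0.16    0.0582] along -0.06588764904362794 lat 0.14033760746342283 yaw -99.42021316432677 tilt [-0.00100414  0.00968116] F [-0.8  0.3 -4.7] 0.023663983018758192
to go [-3.48812108 -2.55294997 20.13483408]
```

{"op": "servo_tool", "data": {
  "offset": [
    [-3.5,-2.6,4],
    [-3.5,-2.6,8],
    [-3.5,-2.6,12],
    [-3.5,-2.6,13],
    [-3.5,-2.6,13]
  ],
  "turn": [
    [0.5,0,0],
    [0.5,0,0],
    [0.5,0,0],
    [0.5,0,0],
    [0.5,0,0]
  ]
}}

```text
t: 22.18
eef_pos: [0.6278, -0.1571, 0.0486]
ee_rot: [0.001, -0.646, 0.763, -0.001]
wrist_force: [-0.7, 0.5, -2.9]
opening: 0.0238
```

```bash
python3 lat.py; python3 - <<'E'
from h import *
s,im=snap('wrist','w11.png')
h=cv2.cvtColor(im,cv2.COLOR_BGR2HSV); m=cv2.inRange(h,(8,90,40),(22,255,255)); m[:, :200]=0;m[:,430:]=0
cs,_=cv2.findContours(m,0,2); c=max(cs,key=cv2.contourArea); b=cv2.boxPoints(cv2.minAreaRect(c)); print(b.round(1).tolist())
zt=s['eef_pos'][2]-.0333+.022
# bar edges by rows
P=[]
for r in range(0,300,4):
    x=np.flatnonzero(m[r]); 
    if len(x)>10: P.append((r,x[0],x[-1]))
P=np.array(P); print(P[::4].tolist())
A=ray('wrist',P[:,[1,0]],zt,s)[:,:2];B=ray('wrist',P[:,[2,0]],zt,s)[:,:2]
far=ray('wrist',[(P[0,1:].mean(),P[0,0])],zt,s)[0]
C=(A+B)/2;k=len(C)//2; d=C[0]-C[k]; print('bar yaw',np.degrees(np.arctan2(d[1],d[0])),'far end',far)
ub=np.array([np.cos(np.radians(-99.5)),np.sin(np.radians(-99.5))]); print('centre from far end',far[:2]-.055*ub,'tcp',s['eef_pos'])
print('to go',totool(np.array([.627,-.157,.040])-s['eef_pos'],s))
E
```

```text
22.1833 [ 0.6278 -0.1571  0.0486] along -0.0693882111146128 lat 0.14417322525815462 yaw -99.44360412628154 tilt [-0.00063247 -0.00278556] F [-0.7  0.5 -2.9] 0.023798428737883515
[[293.0, 161.0], [342.0, 161.0], [342.0, 331.0], [293.0, 331.0]]
[[164, 297, 338], [180, 293, 342], [196, 294, 341], [212, 295, 341], [228, 295, 341], [244, 296, 340], [260, 297, 340], [276, 296, 339], [292, 298, 340]]
bar yaw -99.01659264373333 far end [ 0.62069438 -0.20826229  0.0372666 ]
centre from far end [ 0.629772   -0.15401658] tcp [ 0.62779157 -0.15712279  0.0485666 ]
to go [0.01416939 0.82485072 8.56433267]
```

{"op": "servo_tool", "data": {
  "offset": [
    [0,0.8,3],
    [0,0.8,6],
    [0,0.8,8.5],
    [0,0.8,8.5],
    [0,0.8,8.5]
  ],
  "turn": [
    [-0.1,0,0],
    [-0.1,0,0],
    [-0.1,0,0],
    [-0.1,0,0],
    [-0.1,0,0]
  ]
}}

```text
t: 22.65
eef_pos: [0.627, -0.1571, 0.0401]
ee_rot: [0.001, -0.646, 0.763, -0.0]
wrist_force: [0.0, 0.2, -3.1]
opening: 0.0241
```

```bash
python3 lat.py
```

```text
22.65 [ 0.627  -0.1571  0.0401] along -0.06928651495929039 lat 0.14338049987029863 yaw -99.45304532584497 tilt [-0.00061044 -0.00093371] F [ 0.   0.2 -3.1] 0.02405801957978703
```

Still carried (−3.1 N). Lower a little more until it is supported, then release.

{"op": "servo_tool", "data": {
  "offset": [
    [0,0,0.7],
    [0,0,1.4],
    [0,0,1.4]
  ],
  "turn": [
    [0,0,0],
    [0,0,0],
    [0,0,0]
  ]
}}

```text
t: 22.9
eef_pos: [0.6272, -0.1571, 0.0392]
ee_rot: [0.001, -0.646, 0.763, -0.0]
wrist_force: [-1.0, 0.3, 1.7]
opening: 0.0236
```

{"op": "servo_tool", "data": {
  "offset": [
    [0,0,0.5],
    [0,0,0.5]
  ],
  "turn": [
    [0,0,0],
    [0,0,0]
  ]
}}

```text
t: 23.07
eef_pos: [0.6272, -0.1571, 0.0393]
ee_rot: [0.001, -0.646, 0.763, -0.001]
wrist_force: [-1.7, 0.5, 3.8]
opening: 0.0237
```

{"op": "servo_tool", "data": {
  "offset": [
    [0,0,0],
    [0,0,0],
    [0,0,0],
    [0,0,0],
    [0,0,0]
  ],
  "turn": [
    [0,0,0],
    [0,0,0],
    [0,0,0],
    [0,0,0],
    [0,0,0]
  ],
  "jaw": 0.2
}}

```text
t: 23.48
eef_pos: [0.6272, -0.1572, 0.0392]
ee_rot: [0.001, -0.646, 0.763, -0.001]
wrist_force: [0.0, -1.2, 0.0]
opening: 0.0514
```

{"op": "servo_tool", "data": {
  "offset": [
    [0,0,-20],
    [0,0,-50],
    [0,0,-85],
    [-20,0,-110],
    [-40,0,-110]
  ],
  "turn": [
    [0,0,0],
    [0,0,0],
    [0,0,0],
    [0,0,0],
    [0,0,0]
  ]
}}

```text
t: 23.9
eef_pos: [0.6355, -0.1185, 0.1558]
ee_rot: [0.004, -0.646, 0.764, -0.004]
wrist_force: [0.3, -0.0, 1.1]
opening: 0.0514
```

```bash
python3 lat.py; cat > chk.py <<'E'
from h import *
s,im=snap('wrist','w12.png');np.save('s12.npy',s,allow_pickle=True)
h=cv2.cvtColor(im,cv2.COLOR_BGR2HSV); m=cv2.inRange(h,(8,90,40),(22,255,255))
th=np.radians(-9.4); M=np.array([[np.cos(th),-np.sin(th)],[np.sin(th),np.cos(th)]])
cs,_=cv2.findContours(m,0,2)
for c in sorted(cs,key=cv2.contourArea)[-3:]:
    b=cv2.boxPoints(cv2.minAreaRect(c)); w=ray('wrist',b,.028,s)[:,:2]; l=w[1]-w[0] if np.hypot(*(w[1]-w[0]))>np.hypot(*(w[2]-w[1])) else w[2]-w[1]
    print(cv2.contourArea(c),b.round().tolist(),'ctr',w.mean(0).round(4),'len',np.hypot(*l).round(4),'yaw',np.degrees(np.arctan2(l[1],l[0]))%180)
# steel plate dark & outline (very dark)
g=cv2.cvtColor(im,cv2.COLOR_BGR2GRAY)
c0=proj('wrist',[[.627-.037*.9866,-.156+.037*.163,.009]],s)[0].astype(int); print('steel px',c0,'gray',g[c0[1],c0[0]])
for r in range(c0[1]-60,c0[1]+70,10): print(r,g[r,c0[0]-70:c0[0]+60:3].tolist())
E
python3 chk.py
```

```text
23.9 [ 0.6355 -0.1185  0.1558] along -0.10876170292500997 lat 0.145532052736937 yaw -99.56068952259018 tilt [-0.0002915  -0.01054081] F [ 0.3 -0.   1.1] 0.05140879760362043
71.5 [[0.0, 397.0], [0.0, 378.0], [8.0, 378.0], [8.0, 397.0]] ctr [1.0397 0.0425] len 0.0297 yaw 63.388760724970965
3010.5 [[308.0, 103.0], [335.0, 103.0], [335.0, 219.0], [308.0, 219.0]] ctr [ 0.6287 -0.1549] len 0.1051 yaw 81.4024428912115
3910.0 [[452.0, 201.0], [469.0, 77.0], [503.0, 81.0], [487.0, 206.0]] ctr [ 0.4892 -0.1492] len 0.1074 yaw 80.42112212958588
steel px [360 160] gray 73
100 [191, 187, 189, 187, 190, 190, 86, 140, 131, 132, 130, 129, 131, 125, 130, 133, 67, 135, 131, 132, 133, 129, 134, 134, 136, 133, 133, 135, 133, 134, 133, 143, 138, 110, 152, 190, 191, 192, 180, 165, 166, 164, 165, 161]
110 [191, 189, 188, 191, 191, 186, 94, 102, 109, 104, 99, 91, 92, 89, 79, 51, 63, 57, 62, 60, 63, 63, 64, 62, 72, 76, 76, 74, 72, 73, 74, 69, 74, 83, 185, 192, 176, 164, 164, 164, 165, 164, 164, 165]
120 [191, 193, 191, 191, 193, 186, 100, 96, 106, 105, 100, 93, 89, 88, 76, 48, 46, 46, 63, 64, 59, 71, 71, 70,
[... 1459 characters left out ...]
1, 65, 156, 190, 190, 189, 189, 191, 188, 192, 191, 189, 192, 192]
200 [189, 191, 190, 192, 193, 191, 148, 106, 114, 107, 105, 108, 100, 98, 92, 53, 47, 57, 56, 65, 69, 76, 69, 75, 72, 74, 73, 71, 74, 72, 73, 51, 180, 189, 192, 190, 190, 190, 191, 189, 191, 187, 193, 190]
210 [188, 190, 193, 190, 191, 190, 149, 106, 113, 104, 104, 103, 100, 101, 88, 55, 54, 51, 52, 62, 72, 70, 72, 72, 71, 72, 72, 70, 72, 72, 73, 64, 190, 188, 190, 188, 192, 191, 190, 189, 191, 189, 190, 191]
220 [186, 190, 194, 193, 191, 190, 191, 146, 106, 106, 95, 93, 96, 92, 101, 137, 137, 140, 137, 144, 190, 189, 190, 192, 190, 191, 189, 188, 191, 193, 191, 192, 189, 190, 193, 191, 188, 190, 188, 190, 189, 189, 191, 189]
```

```bash
python3 - <<'E'
from h import *
im=cv2.imread('pics/w12.png');s=np.load('s12.npy',allow_pickle=True).item();g=cv2.cvtColor(im,cv2.COLOR_BGR2GRAY)
for c in(322,350,365,380): print(c,'top',g[84:112,c].tolist(),'bot',g[206:230,c].tolist())
print(g[98,300:400].tolist())
f=lambda uv,z:ray('wrist',[uv],z,s)[0]
for r in range(90,112,2): print(r,f((365,r),.006).round(4),f((365,r),.009).round(4))
E
```

```text
322 top [189, 189, 188, 190, 188, 191, 190, 192, 184, 177, 173, 167, 160, 134, 85, 85, 130, 142, 120, 104, 97, 99, 94, 94, 93, 94, 93, 99] bot [103, 107, 108, 105, 108, 106, 109, 107, 104, 105, 105, 105, 102, 95, 99, 117, 137, 142, 141, 140, 141, 140, 141, 148]
350 top [166, 163, 165, 165, 164, 163, 168, 164, 162, 165, 164, 169, 162, 134, 81, 85, 133, 159, 147, 104, 74, 65, 59, 65, 67, 62, 63, 62] bot [66, 72, 71, 70, 72, 73, 70, 66, 69, 82, 114, 142, 159, 178, 190, 189, 190, 191, 194, 190, 194, 192, 191, 191]
365 top [112, 116, 113, 121, 136, 155, 162, 167, 167, 166, 166, 169, 160, 135, 82, 87, 133, 155, 141, 97, 71, 65, 66, 68, 67, 74, 76, 75] bot [72, 76, 73, 74, 72, 73, 77, 71, 62, 69, 112, 161, 188, 192, 191, 189, 190, 190, 189, 189, 188, 189, 190, 192]
380 top [114, 114, 115, 112, 113, 113, 112, 115, 115, 114, 113, 118, 136, 127, 82, 86, 133, 159, 135, 93, 67, 71, 75, 72, 71, 72, 74, 72] bot [71, 72, 73, 71, 73, 69, 74, 70, 69, 73, 112, 158, 188, 190, 191, 190, 192, 188, 189, 193, 191, 190, 190, 190]
[190, 193, 192, 191, 191, 191, 187, 171, 134, 99, 94, 94, 94, 92, 85, 83, 79, 
[... 251 characters left out ...]
 82, 78, 73, 67, 60, 67, 66, 67, 71, 69, 85, 111, 144, 171, 181, 185, 184, 183, 188, 190]
90 [ 0.5784 -0.2131  0.006 ] [ 0.5789 -0.2128  0.009 ]
92 [ 0.5786 -0.2114  0.006 ] [ 0.5791 -0.2111  0.009 ]
94 [ 0.5788 -0.2097  0.006 ] [ 0.5793 -0.2094  0.009 ]
96 [ 0.579  -0.2079  0.006 ] [ 0.5795 -0.2077  0.009 ]
98 [ 0.5792 -0.2062  0.006 ] [ 0.5797 -0.206   0.009 ]
100 [ 0.5794 -0.2045  0.006 ] [ 0.5799 -0.2043  0.009 ]
102 [ 0.5796 -0.2027  0.006 ] [ 0.5801 -0.2025  0.009 ]
104 [ 0.5798 -0.201   0.006 ] [ 0.5803 -0.2008  0.009 ]
106 [ 0.5801 -0.1992  0.006 ] [ 0.5805 -0.1991  0.009 ]
108 [ 0.5803 -0.1975  0.006 ] [ 0.5807 -0.1973  0.009 ]
110 [ 0.5805 -0.1957  0.006 ] [ 0.581  -0.1956  0.009 ]
```

The scraper is square and its steel/wood line fits. Its -y end stands about 3–4 mm short of the drawn line, so it is slightly too far toward +y. Regrip and slide it about 3 mm.

{"op": "servo_tool", "data": {
  "offset": [
    [20,1,0],
    [39.5,1.8,20],
    [39.5,1.8,45],
    [39.5,1.8,70],
    [39.5,1.8,80]
  ],
  "turn": [
    [-0.5,0,0],
    [-0.5,0,0],
    [-0.5,0,0],
    [-0.5,0,0],
    [-0.5,0,0]
  ]
}}

```text
t: 24.37
eef_pos: [0.6263, -0.1533, 0.0689]
ee_rot: [-0.001, -0.647, 0.763, 0.003]
wrist_force: [-1.0, -0.8, 0.1]
opening: 0.0515
```

{"op": "servo_tool", "data": {
  "offset": [
    [0,0,0],
    [0,0,0]
  ],
  "turn": [
    [0,0,0],
    [0,0,0]
  ]
}}

```text
t: 24.53
eef_pos: [0.6258, -0.1531, 0.0683]
ee_rot: [-0.002, -0.647, 0.763, 0.004]
wrist_force: [-0.1, 0.1, 0.6]
opening: 0.0512
```

```bash
python3 lat.py; python3 - <<'E'
from h import *
print('to go',totool(np.array([.6272,-.1572,.0405])-arm.get_state()['eef_pos']))
E
```

```text
24.5333 [ 0.6258 -0.1531  0.0683] along -0.07303975991193871 lat 0.14151287764771284 yaw -99.41749359314959 tilt [-0.0022208   0.00751776] F [-0.1  0.1  0.6] 0.05122027980087254
to go [ 3.88067504 -2.30538093 27.72769751]
```

{"op": "servo_tool", "data": {
  "offset": [
    [3.9,-2.3,9],
    [3.9,-2.3,18],
    [3.9,-2.3,25],
    [3.9,-2.3,27],
    [3.9,-2.3,27]
  ],
  "turn": [
    [0.4,0,0],
    [0.4,0,0],
    [0.4,0,0],
    [0.4,0,0],
    [0.4,0,0]
  ]
}}

```text
t: 24.95
eef_pos: [0.6268, -0.1571, 0.0404]
ee_rot: [0.0, -0.647, 0.763, 0.001]
wrist_force: [-0.2, -0.7, -0.7]
opening: 0.0508
```

{"op": "servo_tool", "data": {
  "offset": [
    [0,0,0],
    [0,0,0],
    [0,0,0],
    [0,0,0],
    [0,0,0]
  ],
  "turn": [
    [0,0,0],
    [0,0,0],
    [0,0,0],
    [0,0,0],
    [0,0,0]
  ],
  "jaw": -1
}}

```text
t: 25.37
eef_pos: [0.6271, -0.1571, 0.0411]
ee_rot: [0.001, -0.647, 0.763, 0.001]
wrist_force: [-0.1, 1.2, 3.8]
opening: 0.0235
```

{"op": "servo_tool", "data": {
  "offset": [
    [0,0,0],
    [0,0,0],
    [0,0,0],
    [0,0,0]
  ],
  "turn": [
    [0,0,0],
    [0,0,0],
    [0,0,0],
    [0,0,0]
  ]
}}

```text
t: 25.7
eef_pos: [0.6271, -0.1571, 0.0412]
ee_rot: [0.001, -0.647, 0.763, 0.001]
wrist_force: [-0.5, 0.6, 1.7]
opening: 0.0234
```

```bash
python3 lat.py
```

```text
25.7 [ 0.6271 -0.1571  0.0412] along -0.06930114903192694 lat 0.14349269054203212 yaw -99.4141286438685 tilt [-0.00238642  0.00072126] F [-0.5  0.6  1.7] 0.023433433405794065
```

{"op": "servo_tool", "data": {
  "offset": [
    [1,0,0],
    [2,0,0],
    [3,0,0],
    [3,0,0],
    [3,0,0]
  ],
  "turn": [
    [0,0,0],
    [0,0,0],
    [0,0,0],
    [0,0,0],
    [0,0,0]
  ]
}}

```text
t: 26.12
eef_pos: [0.6267, -0.1601, 0.0412]
ee_rot: [0.001, -0.647, 0.763, 0.001]
wrist_force: [0.6, 2.2, 2.0]
opening: 0.0233
```

{"op": "servo_tool", "data": {
  "offset": [
    [0,0,0],
    [0,0,0],
    [0,0,0],
    [0,0,0],
    [0,0,0]
  ],
  "turn": [
    [0,0,0],
    [0,0,0],
    [0,0,0],
    [0,0,0],
    [0,0,0]
  ],
  "jaw": 0.2
}}

```text
t: 26.53
eef_pos: [0.6266, -0.1602, 0.0411]
ee_rot: [0.001, -0.647, 0.763, 0.001]
wrist_force: [0.2, -0.9, 1.1]
opening: 0.0512
```

{"op": "servo_tool", "data": {
  "offset": [
    [0,0,-20],
    [0,0,-50],
    [0,0,-85],
    [-20,0,-110],
    [-40,0,-110]
  ],
  "turn": [
    [0,0,0],
    [0,0,0],
    [0,0,0],
    [0,0,0],
    [0,0,0]
  ]
}}

```text
t: 26.95
eef_pos: [0.6351, -0.1218, 0.1579]
ee_rot: [0.003, -0.646, 0.763, -0.002]
wrist_force: [0.4, 0.8, 0.7]
opening: 0.0515
```

{"op": "servo_tool", "data": {
  "offset": [
    [0,0,0],
    [0,0,0],
    [0,0,0]
  ],
  "turn": [
    [0,0,0],
    [0,0,0],
    [0,0,0]
  ]
}}

```text
t: 27.2
eef_pos: [0.635, -0.122, 0.1577]
ee_rot: [0.003, -0.646, 0.763, -0.002]
wrist_force: [-0.1, -0.1, 0.8]
opening: 0.0514
```

```bash
python3 lat.py; python3 - <<'E'
from h import *
s,im=snap('wrist','w13.png');g=cv2.cvtColor(im,cv2.COLOR_BGR2GRAY)
c0=proj('wrist',[[.5914,-.15,.009]],s)[0].astype(int);print(c0)
for c in(c0[0]-12,c0[0],c0[0]+14):
    print(c,'top',g[c0[1]-70:c0[1]-35,c].tolist(),'bot',g[c0[1]+40:c0[1]+75,c].tolist(),'from',c0[1]-70,c0[1]+40)
# cutter / other things vs start, scene diff
_,a=snap('scene','s13.png'); a0=cv2.imread('pics/scene0.png')
for n,(x0,y0,x1,y1) in dict(ramekin=(462,180,500,215),jar=(470,258,515,300),tin=(92,160,170,225),spoon=(460,163,540,197),cutter=(214,210,250,246)).items():
    d=cv2.absdiff(a[y0:y1,x0:x1],a0[y0:y1,x0:x1]); print(n,d.mean().round(1),np.percentile(d,99))
E
```

```text
27.2 [ 0.635  -0.122   0.1577] along -0.10515885697777773 lat 0.14558006106376478 yaw -99.51775714223052 tilt [-0.00160042 -0.00771954] F [-0.1 -0.1  0.8] 0.05144946184489094
[359 163]
347 top [161, 165, 162, 165, 163, 164, 167, 162, 135, 83, 51, 62, 61, 59, 64, 65, 63, 66, 64, 61, 62, 62, 63, 60, 66, 65, 64, 60, 64, 62, 63, 59, 62, 58, 58] bot [65, 64, 65, 63, 65, 67, 70, 68, 69, 67, 67, 71, 96, 106, 88, 99, 146, 171, 169, 157, 146, 155, 163, 167, 156, 145, 141, 151, 153, 150, 167, 185, 190, 189, 191] from 93 203
359 top [164, 165, 165, 166, 166, 164, 166, 163, 133, 79, 49, 62, 62, 63, 65, 62, 65, 65, 70, 73, 71, 71, 74, 70, 72, 73, 67, 72, 70, 70, 71, 69, 70, 71, 70] bot [72, 74, 71, 68, 71, 73, 72, 71, 71, 71, 70, 78, 103, 110, 81, 98, 149, 186, 190, 191, 191, 188, 191, 191, 190, 192, 192, 189, 187, 190, 189, 191, 191, 190, 191] from 93 203
373 top [112, 115, 112, 113, 116, 128, 142, 149, 130, 77, 56, 59, 66, 74, 71, 72, 72, 72, 73, 74, 72, 69, 73, 74, 72, 71, 67, 72, 73, 71, 71, 70, 71, 71, 70] bot [73, 75, 71, 76, 72, 73, 75, 74, 72, 72, 75, 81, 106, 112, 80, 99, 149, 185, 189, 189, 191, 190, 191, 191, 191, 189, 191, 190, 188, 191, 191, 188, 190, 189, 189] from 93 203
ramekin 12.9 46.0
jar 4.3 10.0
tin 3.8 11.0
spoon 18.9 45.0
cutter 3.9 16.0
```

```bash
python3 - <<'E'
from h import *
a0=cv2.imread('pics/scene0.png');a=cv2.imread('pics/s13.png')
for n,i in(('0',a0),('1',a)):
    h=cv2.cvtColor(i,cv2.COLOR_BGR2HSV)
    m=cv2.inRange(h,(8,80,40),(25,255,255))[163:197,460:540]; M=cv2.moments(m,True); print(n,'spoon',M['m10']/M['m00'],M['m01']/M['m00'],M['m00'])
p0=a0[180:215,462:500].astype(np.float32).mean(2);p1=a[180:215,462:500].astype(np.float32).mean(2)
g=lambda p:cv2.magnitude(cv2.Sobel(p,5,1,0),cv2.Sobel(p,5,0,1))
print('ramekin shift px',cv2.phaseCorrelate(g(p0),g(p1)),'level',p0.mean(),p1.mean())
# knife handle from scene
h=cv2.cvtColor(a,cv2.COLOR_BGR2HSV);m=cv2.inRange(h,(8,90,40),(22,255,255));m[:, :200]=0;m[:,340:]=0;m[:170]=0;m[280:]=0
for c in cv2.findContours(m,0,2)[0]:
    if cv2.contourArea(c)>60: b=cv2.boxPoints(cv2.minAreaRect(c));print(b.round(1).tolist(),ray('scene',b,.026)[:,:2].round(3).tolist())
s=arm.get_state(); print(s['t'],s['wrist_force'])
workorder.close_job()
E
```

```text
0 spoon 44.514354066985646 17.60047846889952 418.0
1 spoon 45.04611650485437 17.740291262135923 412.0
ramekin shift px ((-0.09587470326718872, -0.10523516102726305), 0.7379209591282738) level 111.42681 103.27218
[[261.20001220703125, 249.3000030517578], [262.70001220703125, 239.0], [303.0, 245.10000610351562], [301.5, 255.39999389648438]] [[0.637, -0.208], [0.608, -0.206], [0.624, -0.1], [0.653, -0.103]]
27.3 [ 0.36291488  0.39174154 -0.2527405 ]
the job is handed in; nothing more can be done
```

The job is handed in at 27.3 s of the 72 s allowed; `close_job()` gives no verdict.

**What I did**
- **Knife out:** I drew it out by the blade, laid it flat on the red mat and let go.
- **Knife home:** I then took it by the handle and slid the blade into the guard until it met the stop. It stopped moving at about 14 N.
- **Scraper:** I laid it flat in its outline, then regripped it once and slid it 3 mm to correct it.

**Last checks**
- **Knife:** After release, the wrist view showed the handle on its drawn outline. It measured about on the guard's centre line, at most 1–2 mm sideways and about 1° off by eye.
- **Scraper:** Its ends are about 1–1.5 mm off the drawn lines, steel side as drawn. Its angle is within about 1° of the outline, although single measurements of that differed by about 1°.
- **Other things:** Spoon and ramekin shifted by less than 1 px. Their brightness differed from the start, which I put down to the arm's shadow. Jar, cake tin and cutter areas looked unchanged.

**What disagreed or failed**
- The scene and wrist cameras differed by 3–7 mm on the tray, so I used the wrist camera.
- A late oblique wrist view put the handle centre 6 mm off in x. I discounted it because that view also takes in the side of the handle.
- The knife handle was not found in the final scene picture, so it was not confirmed there. I do not know why; the arm may have been in the way.
- The 12-picture limit was reached before the scraper was set down. Its placing was checked by pixel values only.
- One move call was refused for having six rows, and I sent it again with five.

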